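Load the label unwinder

TASK

Load the label unwinder: take the wide white roll and the narrow orange roll out of the cradle and thread the white one onto the spindle first, up to the back flange, then the orange one against it, then slide the blue end cap on, disc towards the rolls and collar outwards, and press it home until the brass spring catch pops up behind it. The unwinder only stands on its rubber feet, so do not force anything or shove it along the bench, and leave the other rolls, the jars and the bottles where they are.

Things in the scene. Friction and masses are not known exactly. Their poses are not given: they have to be found in the camera images.
- spindle_root (a point): Point on the spindle's axis at the outer face of the black back flange (68 mm in diameter), 125 mm above the bench. The level steel spindle, 22 mm in diameter, sticks out of it roughly to the robot's right. The x axis runs along the spindle from its free end to the flange; z is up.
- unwinder: Label unwinder: grey base plate 220 x 120 mm, 12 mm high, 3 to 4.5 kg, loose on rubber feet (a push of some 20 N may slide it). Origin under the base. An upright behind the flange ends 26 mm above the spindle axis. A guide bar runs along the spindle at 47 mm height, 48 mm to its own +y side (nearer the robot). x and z axes as for spindle_root, which is at x = 50 mm.
- spindle_tip (a point): Centre of the spindle's free end, 138 mm out from the flange's face (x = -138 mm in the frame of spindle_root); the last 8 mm taper from 22 to 13.6 mm in diameter.
- catch (a joint): Brass spring catch, 8 mm wide, in the spindle's top: m by which it is pressed down, 0 = up, 4.5 mm proud. Its upright inner face is 106 mm out from the flange; from 110 mm out it slopes down to the surface at 122 mm, so parts pushed on ride over it (5 to 10 N of push) and it springs up behind them.
- white_mid (a point): Centre of the wide white label roll: 60 mm outside diameter, 40 mm wide, 25 mm bore with a brown core, 0.08 to 0.15 kg. It stands on its rim in the cradle; its own y axis is the roll's axis. Home on the spindle its centre is 20 mm out from the flange.
- orange_mid (a point): Centre of the narrow orange label roll: 60 mm outside diameter, 25 mm wide, 25 mm bore, 0.05 to 0.1 kg; stands in the cradle, its own y axis is the roll's axis. Home against the white roll its centre is 52.5 mm out from the flange.
- green_mid (a point): Green label roll, centre: 60 mm outside diameter, 32 mm wide, own y axis along the roll's axis; stands in the cradle and stays there.
- cradle: Roll cradle fixed on the bench: two 8 mm steel bars along its y axis, 33 mm apart, tops at 20 mm, between end plates 75 mm long (x) and 34 mm high at y = +-94 mm. Origin under its centre. The white, orange and green rolls stand on the bars side by side in any order, 58 mm apart, one at the cradle's centre, centres 45 mm above the bench.
- cap_mid (a point): Blue end cap, 45 g, lying disc down, collar up: point on its axis half-way up (19 mm above the bench). Disc 52 mm in diameter, 6 mm thick; collar 34 mm in diameter, 32 mm long; 25 mm bore right through. Own z axis points from disc to collar. Latched, this point is 84 to 87 mm out from the flange and z points outwards.
- cap_collar_end (a point): Centre of the free end of the end cap's collar, 38 mm from the disc's outer face, on the axis.
- yellow_roll: Yellow label roll lying flat on the bench, 60 mm in diameter, 30 mm high, origin under its centre; not wanted.
- jar_red: Red paint jar, 54 mm in diameter, 64 mm high, black lid, origin under its centre.
- jar_black: Black paint jar with a white lid, same size, origin under its centre.
- jar_ochre: Yellow paint jar with a black lid, same size, origin under its centre.
- dropper_a: Blue dropper bottle, 33 mm in diameter, 90 mm high, origin under its centre.
- dropper_b: White dropper bottle, same size, origin under its centre.
Mind the look-alikes: they are no part of the job. Leave any pink look-alike of the part that bears white_mid alone.

How it is judged:
On the way, in this order (a step that is already met when the one before it is completed fails the run):
1. the white roll is threaded onto the spindle, inside the catch, with the orange roll not yet on (x of white_mid in the frame of spindle_root between -0.06 and -0.015 m and y of white_mid in the frame of spindle_root between -0.004 and 0.004 m and z of white_mid in the frame of spindle_root between -0.005 and 0.004 m and distance between orange_mid and spindle_root above 0.12 m), for 0.2 s.
2. the orange roll is threaded on next, inside the catch, the end cap not yet on (x of white_mid in the frame of spindle_root between -0.06 and -0.015 m and y of white_mid in the frame of spindle_root between -0.004 and 0.004 m and z of white_mid in the frame of spindle_root between -0.005 and 0.004 m and x of orange_mid in the frame of spindle_root between -0.092 and -0.045 m and y of orange_mid in the frame of spindle_root between -0.004 and 0.004 m and z of orange_mid in the frame of spindle_root between -0.005 and 0.004 m and distance between cap_mid and spindle_root above 0.15 m), for 0.2 s.
At the end, for the whole second after the job is handed in: From the flange out: white roll (centre 17 to 26 mm out), orange roll (49 to 58.5 mm), end cap disc inwards (middle 81 to 89.5, collar end 100 to 108.5 mm), all within about 4 mm of the spindle axis; catch up (pressed under 1.5 mm); all at rest and released (x of white_mid in the frame of spindle_root between -0.026 and -0.017 m and y of white_mid in the frame of spindle_root between -0.004 and 0.004 m and z of white_mid in the frame of spindle_root between -0.005 and 0.004 m and x of orange_mid in the frame of spindle_root between -0.0585 and -0.049 m and y of orange_mid in the frame of spindle_root between -0.004 and 0.004 m and z of orange_mid in the frame of spindle_root between -0.005 and 0.004 m and x of cap_mid in the frame of spindle_root between -0.0895 and -0.081 m and y of cap_mid in the frame of spindle_root between -0.004 and 0.004 m and z of cap_mid in the frame of spindle_root between -0.005 and 0.004 m and x of cap_collar_end in the frame of spindle_root between -0.1085 and -0.1 m and y of cap_collar_end in the frame of spindle_root between -0.004 and 0.004 m and z of cap_collar_end in the frame of spindle_root between -0.005 and 0.004 m and value of joint catch below 0.0015 m and linear speed of each of white_roll, orange_roll, cap, unwinder below 0.02 m/s); the robot touches nothing.
It fails at once if the unwinder is shoved more than 25 mm (distance of spindle_root from where it was at the start of the episode above 0.025 m).
It fails at once if a roll, jar or bottle that is not wanted is moved more than 25 mm (distance of any of green_mid, yellow_roll, jar_red, jar_black, jar_ochre, dropper_a, dropper_b from where it was at the start of the episode above 0.025 m).
It also fails if it takes over 72 s, if anything falls off the work surface, if the arm or the gripper's body presses on something with over 40 N, if the wrist force passes 120 N, or if a joint passes its speed limit or range.

ROBOT

A 7-joint arm with a two-finger parallel gripper is mounted at the origin on the work surface. World frame = base frame: x ahead of the robot, y to its left, z up, the work surface at z = 0. Lengths are in m, angles in rad, forces in N, time in s.
With the tool pointing down it reaches from about 0.35 to 0.9 m from the base axis. Payload 8.1 kg.
Tool frame: the origin (TCP) lies midway between the tips of the shut fingers; the grasp point (between the pads) lies 19 mm behind it (grip_depth is the distance from the TCP to the grasp point, in m); z points along the fingers, y is the line along which they close (so a half turn about z gives the same grasp; the last joint's range is limited). The gripper opens to 92 mm and grips with 3 to 60 N. Pads are 19 mm wide; open, the fingers measure 130 mm over their backs; the gripper's body (75 mm by 190 mm) begins 47 mm behind the grasp point.
Start: joints at [-1.208, 0.434, 0.025, 1.573, -0.012, 1.134, -0.075], TCP at [0.281, 0.558, 0.227] pointing down, gripper open.
Joint ranges: [-2.62, 2.62], [-0.44, 2.09], [-1.27, 1.32], [0.08, 2.57], [-1.32, 4.46], [0.12, 2], [-2.74, 2.74]. Speed limits (rad/s): [2.22, 2.22, 3.01, 3.01, 3.14, 3.14, 3.14].

INTERFACE

Orientations are given as a unit quaternion [w, x, y, z].
In Python, from workcell import get_obs, camera, job_done, recognise, masks_of, pinpoint, grip_depth gives the robot as it stands. The module is installed in compiled form; this text tells all that it offers.
- The arm moves only by the tool send_rows, never from a script. Its argument "steps" is a list of rows, each a list of 3 entries, a list of its own where there are three numbers: the opening, from -1 (shut) to 1 (fully open), then the shift along the tool's x, y, z each as a share of 0.2 m, from -1 to 1, then the turn about the tool's z as a share of pi rad, from -1 to 1. In form: [[fingers, [x, y, z], spin], ...]. A call has exactly 8 rows; each row is the pose to reach, as a shift and turn from the pose commanded when the call began, along the tool's axes at that moment, turning the shorter way round; what a row does not reach only later rows make up. A row lasts 1/10 s, in which the tool goes at most 50 mm and 8.59 degrees, less where a joint would pass 70% of its speed; a pose out of reach is approached as far as the arm can. A call with a number of a shift or a turn outside -1 to 1 is refused whole. A call with a gripper value outside its range is refused whole. The fingers move at their own pace and stop on an object; the grip force is fixed at half the most. Time passes only in rows, so rows that repeat a pose let the fingers close, or fill a call up. It gives the time, the measured TCP pose, the force, the opening and the grip force at its end, in the units of the state.
- get_obs(): the state, without advancing time (a new reading comes with each control period).
- camera(name): name is "side" or "top"; returns a dict with "image" (400x640x3 uint8, blue, green, red), "intrinsics" (3x3 intrinsics, pixels), "xyz" and "orientation" of the camera in the world. Camera axes: x right, y down, z forward; pixel columns grow to the right and rows downward; lengths in m; the calibration is good to about 2 mm. A picture is of the moment at which its call begins. There is no depth.
- job_done(): hands the job in; it is judged then, once.
Trained networks look in the newest picture that a camera, given by its name, has taken for a name from the list of things; names that differ only in an ending like _2 or _b are one class to them, and where a whole thing is asked for, a point or a joint stands for the part that bears it (a point fixed in the world has none). Each returns a list of dicts, best first, with "p" (0 to 1); they miss things now and then, are a little off and sometimes report something else, mostly with a low value. They report only what shows in the picture. A call takes as long as a camera call. They do not tell look-alikes from the thing itself.
- recognise(name, camera): "position" ([column, row] as shares, 0 to 1, of the picture: columns of its width, rows of its height, amid what is visible of it).
- masks_of(name, camera): "pixels" (400x640 bool, what is visible of it) and "position" ([column, row] as shares, 0 to 1, of the picture: columns of its width, rows of its height, amid what is visible of it).
- pinpoint(name, camera): "position" ([column, row] as shares, 0 to 1, of the picture: columns of its width, rows of its height: a listed point, or the origin of a listed thing).
The state is a dict: "time_s": time; "qpos": joint angles; "joint_velocities": joint speeds; "tau": joint torques, N m; "tcp_pos": TCP position; "orientation": TCP orientation; "wrist_force": force on the tool from outside, world axes, zero at the start; "torque": the same for the moment, N m; "width": opening from 0.0 (shut) to 1.0 (fully open); "grip_force": force on a finger pad.
Only numpy, scipy, OpenCV 4.12 (cv2) and the standard library are available. Lean on these libraries where they do the work, as an engineer would, in place of code of your own. Each camera call takes 0.05 s, during which the arm holds its last target. There are 200 camera calls.

## Working session

There is one attempt and no reset: what is moved stays moved. The work goes in short steps, Python scripts to look and compute and a tool call to move; the robot and the scene stay as the last step left them, time stands still between calls to the robot, and variables do not carry over. Pictures are saved under pics/ and viewed, at most 10 in all, crops included, and the job is handed in when it is done.

Besides the shell and the picture viewer there is one more tool, called in YAML: its name, and indented under it one key for each argument. send_rows: Moves the arm, as the interface text tells. Shift numbers are shares of 0.2 m and turn numbers shares of pi rad, none past 1 either way. Its arguments: {"type":"object","properties":{"steps":{"type":"array"}},"required":["steps"]}

```bash
mkdir -p pics; cat > h.py <<'E'
import numpy as np, cv2
from workcell import *
from scipy.spatial.transform import Rotation as R
def rot(o): return R.from_quat([o[1],o[2],o[3],o[0]]).as_matrix()
def ray(c,px):
    d=np.linalg.inv(c["intrinsics"])@np.array([px[0],px[1],1.]); d=rot(c["orientation"])@d
    return np.array(c["xyz"]),d/np.linalg.norm(d)
def atz(c,px,z):
    o,d=ray(c,px); return o+d*(z-o[2])/d[2]
def px(pos): return [pos[0]*640,pos[1]*400]
def proj(c,p):
    q=rot(c["orientation"]).T@(np.array(p)-c["xyz"]); k=np.array(c["intrinsics"])@q; return k[:2]/k[2]
def tri(c1,p1,c2,p2):
    o1,d1=ray(c1,p1);o2,d2=ray(c2,p2)
    t=np.linalg.lstsq(np.c_[d1,-d2],o2-o1,rcond=None)[0]
    a,b=o1+t[0]*d1,o2+t[1]*d2
    return (a+b)/2,np.linalg.norm(a-b)
E
python3 - <<'E'
from h import *
np.set_printoptions(precision=4,suppress=True)
cs={n:camera(n) for n in("side","top")}
for n,c in cs.items():
    cv2.imwrite(f"pics/{n}0.png",c["image"]); print(n,c["xyz"],c["orientation"],np.array(c["intrinsics"]).tolist())
for t in["spindle_root","spindle_tip","white_mid","orange_mid","green_mid","cap_mid","cap_collar_end","cradle","unwinder","yellow_roll"]:
    r={n:pinpoint(t,n)[:3] for n in cs}
    for n in cs: print(t,n,[(round(x["p"],2),np.round(px(x["position"]),1).tolist()) for x in r[n]])
    if r["side"] and r["top"]: print("   tri",*tri(cs["side"],px(r["side"][0]["position"]),cs["top"],px(r["top"][0]["position"])))
o=get_obs();print({k:np.round(v,4).tolist() for k,v in o.items()},grip_depth)
print(rot(o["orientation"]))
E
```

```text
side [ 0.5004 -0.939   0.9734] [-0.3939  0.9188 -0.0218  0.0124] [[400.93476727869967, 0.0, 315.3547074915389], [0.0, 400.93476727869967, 195.86124123551255], [0.0, 0.0, 1.0]]
top [ 0.432  -0.034   1.3789] [-0.0305  0.7099 -0.7029  0.0306] [[414.15424602517874, 0.0, 314.1785957067172], [0.0, 414.15424602517874, 199.51817609322626], [0.0, 0.0, 1.0]]
spindle_root side [(0.67, [316.0, 132.5])]
spindle_root top [(0.84, [210.6, 192.8])]
   tri [0.5631 0.2806 0.13  ] 0.010957623009419808
spindle_tip side [(0.69, [315.2, 156.9])]
spindle_tip top [(0.63, [253.1, 189.0])]
   tri [0.5655 0.1532 0.1187] 0.012499888947377203
white_mid side [(0.8, [348.3, 278.5]), (0.61, [388.2, 291.4])]
white_mid top [(0.73, [396.0, 176.0]), (0.69, [403.3, 142.8])]
   tri [ 0.628  -0.2991  0.0437] 0.001613866136986196
orange_mid side [(0.77, [307.4, 272.8])]
orange_mid top [(0.74, [385.9, 212.3])]
   tri [ 0.513  -0.2673  0.0329] 0.007486814237725464
green_mid side [(0.81, [326.9, 277.6])]
green_mid top [(0.73, [316.8, 200.9]), (0.56, [395.0, 194.0])]
   tri [ 0.5852 -0.0442 -0.316 ] 0.023312665125525985
cap_mid
[... 567 characters left out ...]

yellow_roll side [(0.78, [258.4, 285.1]), (0.27, [312.3, 217.6])]
yellow_roll top [(0.69, [394.1, 252.1]), (0.67, [176.3, 280.6])]
   tri [ 0.3799 -0.2952  0.0233] 0.001537746853875685
{'time_s': 1.1, 'qpos': [-1.2076, 0.4345, 0.025, 1.5732, -0.0115, 1.134, -0.0751], 'joint_velocities': [-0.0001, -0.0003, -0.0005, 0.0012, -0.0011, -0.0008, -0.0007], 'tau': [0.0013, -66.7677, 0.9848, -31.481, -0.0606, 0.0328, 0.0], 'tcp_pos': [0.2808, 0.5584, 0.2267], 'orientation': [0.0, 0.2308, 0.973, -0.0], 'wrist_force': [0.4328, -0.467, 0.1572], 'torque': [0.0359, 0.0084, 0.0463], 'grip_force': 0.0, 'width': 1.0019} 0.0188
[[-0.8934  0.4492  0.    ]
 [ 0.4492  0.8934 -0.0001]
 [-0.0001 -0.0001 -1.    ]]
```

View pics/side0.png

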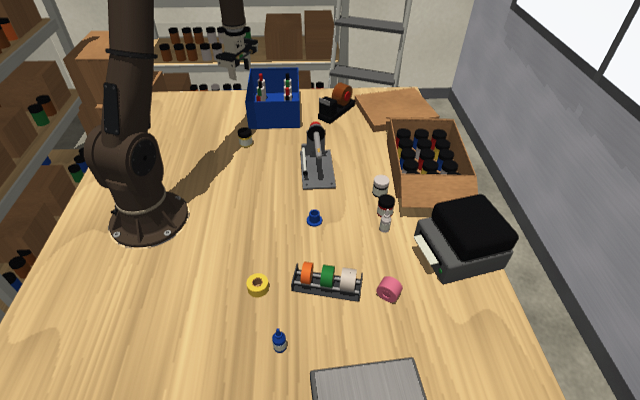

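View pics/top0.png

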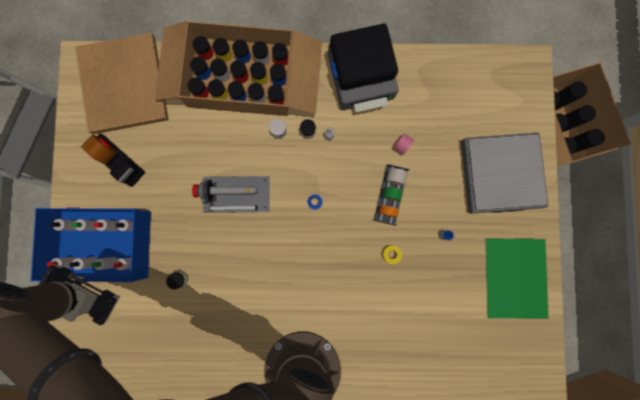

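White candidates: the white roll in the cradle (side 348,278; top 396,176) and the pink roll beside it (side 388,291; top 403,143). The one in the cradle fits, since it is white and stands on the bars. I'll confirm with enlarged crops.

```bash
python3 - <<'E'
from h import *
np.set_printoptions(precision=4,suppress=True)
cs={n:camera(n) for n in("side","top")}
def crop(n,x,y,w,h): return cv2.resize(cs[n]["image"][y:y+h,x:x+w],(400,300),interpolation=cv2.INTER_CUBIC)
im=np.vstack([np.hstack([crop("side",285,235,120,90),crop("top",340,130,100,75)]),np.hstack([crop("side",270,100,100,75)if 0 else crop("side",280,118,80,60),crop("top",185,160,100,75)])])
cv2.imwrite("pics/crops.png",im)
for t in["white_mid","orange_mid","green_mid","cap_mid","cradle","unwinder"]:
    for n in cs:
        for m in masks_of(t,n)[:2]:
            P=np.argwhere(m["pixels"])[:,::-1].astype(np.float32)+.0
            if len(P)<5: continue
            print(t,n,round(m["p"],2),len(P),P.mean(0),cv2.minAreaRect(P))
E
```

```text
white_mid side 0.82 509 [388.9941 288.1689] ((389.00006103515625, 288.0000305175781), (23.25510597229004, 24.149534225463867), 26.56505012512207)
white_mid side 0.57 350 [348.3371 278.7628] ((348.19232177734375, 278.5384521484375), (15.885407447814941, 23.337820053100586), 11.309932708740234)
white_mid top 0.73 2528 [233.8592 193.5771] ((230.682373046875, 193.80035400390625), (35.81664276123047, 77.2792739868164), 88.87670135498047)
white_mid top 0.68 266 [397.2744 176.2707] ((397.1176452636719, 176.0294189453125), (18.19017219543457, 15.522278785705566), 14.03624439239502)
orange_mid side 0.57 240 [306.6583 271.9917] ((306.5445556640625, 272.054443359375), (11.442927360534668, 21.890817642211914), 5.710593223571777)
orange_mid side 0.48 1789 [316.3181 159.7719] ((316.8368225097656, 154.74623107910156), (67.76206970214844, 34.09822082519531), 87.51044464111328)
orange_mid top 0.48 168 [388.8869 210.8095] ((388.91180419921875, 210.85296630859375), (18.675243377685547, 9.45888900756836), 14.03624439239502)
orange_mid top 0.24 710 [387.4113 197.9845] ((390.3176574707031, 194.07057189941
[... 238 characters left out ...]
7 193.6066] ((393.676513671875, 193.29412841796875), (20.372989654541016, 12.854387283325195), 14.03624439239502)
cap_mid side 0.68 204 [314.0588 217.8039] ((314.0, 217.0), (16.0, 14.0), 90.0)
cap_mid top 0.62 166 [315.0241 201.5964] ((315.0, 201.5), (15.0, 14.0), 90.0)
cradle side 0.83 1015 [324.4906 286.9389] ((326.20440673828125, 284.5263977050781), (69.77937316894531, 23.412212371826172), 10.539183616638184)
cradle top 0.7 678 [387.9646 197.5546] ((390.5367431640625, 194.2898406982422), (23.76813316345215, 59.38479995727539), 12.308015823364258)
unwinder top 0.87 2534 [233.5134 193.5485] ((230.89178466796875, 194.20675659179688), (36.62642288208008, 77.61061096191406), 87.56334686279297)
```

View pics/crops.png

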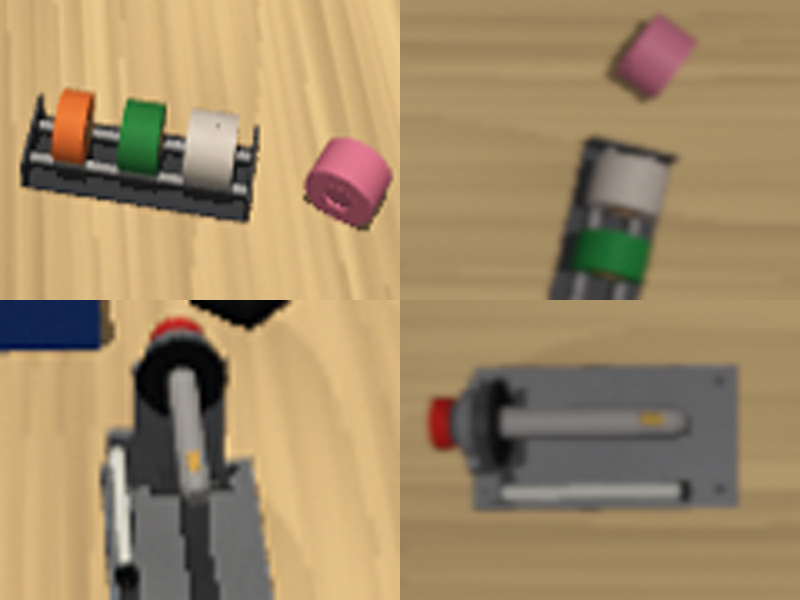

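The crops confirm it: the white roll is at the far end of the cradle (side 348,278; top 397,176), then green, then orange, with the pink one loose outside. The spindle runs along world -y, at top columns 210 to 257, row about 190.5. Next I'll fit poses.

```bash
cat > fit.py <<'E'
from h import *
from scipy.optimize import least_squares
def cyl(c,ax,r,w):
    ax=np.array(ax)/np.linalg.norm(ax); u=np.cross(ax,[0.3,0.5,1.]); u/=np.linalg.norm(u); v=np.cross(ax,u)
    t=np.linspace(0,2*np.pi,60)
    return np.concatenate([c+s*w/2*ax+r*(np.outer(np.cos(t),u)+np.outer(np.sin(t),v)) for s in(-1,1)])
def hullcent(cam,pts):
    h=cv2.convexHull(np.array([proj(cam,p) for p in pts],np.float32)); m=cv2.moments(h); return np.array([m["m10"],m["m01"]])/m["m00"]
E
python3 - <<'E'
from fit import *
np.set_printoptions(precision=4,suppress=True)
cs={n:camera(n) for n in("side","top")}
T=cs["top"]
# cradle yaw from the top mask rectangle (long side)
a=atz(T,[390.4-30*np.sin(np.radians(-12.4)),194.2-30*np.cos(np.radians(12.4))],.03);b=atz(T,[390.4+30*np.sin(np.radians(-12.4)),194.2+30*np.cos(np.radians(12.4))],.03)
ax=(a-b)/np.linalg.norm(a-b); print("cradle ends",a,b,"yaw of axis",np.degrees(np.arctan2(ax[1],ax[0])))
obs={"white":([397.27,176.27],[348.34,278.76],.04),"orange":([388.89,210.81],[306.66,271.99],.025),"green":([393.36,193.6],[327.1,275.24],.032)}
for k,(t,s,w) in obs.items():
    for use in(("top",),("side",),("top","side")):
        f=lambda p:np.concatenate([hullcent(cs[n],cyl(np.array([p[0],p[1],.045]),ax,.03,w))-(t if n=="top" else s) for n in use])
        r=least_squares(f,[.55,-.28]);print(k,use,r.x,r.fun)
# cap
def cap(p): return np.concatenate([cyl(np.array([p[0],p[1],.003]),[0,0,1],.026,.006),cyl(np.array([p[0],p[1],.022]),[0,0,1],.017,.032)])
for use in(("top",),("side",)):
    f=lambda p:np.concatenate([hullcent(cs[n],cap(p))-([315.02,201.6] if n=="top" else [314.06,217.8]) for n in use])
    print("cap",use,least_squares(f,[.45,-.03]).x)
# spindle from edges, brightness profiles
I=cv2.cvtColor(T["image"],cv2.COLOR_BGR2GRAY).astype(float); S=cv2.cvtColor(cs["side"]["image"],cv2.COLOR_BGR2GRAY).astype(float)
print(I[183:200,214:252:6].astype(int)); print(S[134:160:4,308:330].astype(int))
print(I[187:195,248:264].astype(int));print(S[150:164,314:324].astype(int))
E
```

```text
cradle ends [ 0.6661 -0.3047  0.03  ] [ 0.4729 -0.2614  0.03  ] yaw of axis -12.645561855894417
white ('top',) [ 0.6258 -0.3026] [ 0. -0.]
white ('side',) [ 0.629  -0.3005] [ 0.     -0.0001]
white ('top', 'side') [ 0.6277 -0.3017] [-0.2751 -0.5767 -0.4444  0.3869]
orange ('top',) [ 0.5133 -0.2747] [ 0. -0.]
orange ('side',) [ 0.5149 -0.2727] [ 0. -0.]
orange ('top', 'side') [ 0.5139 -0.2737] [-0.3394 -0.2032 -0.3383  0.3104]
green ('top',) [ 0.5691 -0.2895] [-0. -0.]
green ('side',) [ 0.5713 -0.2862] [-0.0002  0.0047]
green ('top', 'side') [ 0.5709 -0.2889] [-0.1818 -0.542  -0.0845  0.835 ]
cap ('top',) [ 0.5444 -0.0365]
cap ('side',) [ 0.5468 -0.0348]
[[ 55  98  99  97  97  97  97]
 [ 50  99  99  97  96  97  96]
 [ 50  98  98  95  94  95  94]
 [ 64  99  96  92  94  94  91]
 [ 95 102 102 103 104 102 104]
 [112 113 114 115 116 110 117]
 [122 123 123 123 124 118 126]
 [126 126 126 126 127 122 125]
 [122 122 122 120 120 118 115]
 [113 112 111 110 110 108 104]
 [ 96  95  95  95  93  88  82]
 [ 66  77  76  78  75  73  72]
 [ 51  92  91  90  88  91  91]
 [ 49  98  97  97  95  98  98]
 [ 49
[... 1180 characters left out ...]
  82  96 100  99 101 100 100]
 [ 72  71  72  72  71  72  79  89  92  96 100 101 101 101 100 101]]
[[ 47  83 138 151 170 165 132  77  50  53]
 [ 47  73 135 140 170 150 142 100  50  52]
 [ 45  68 133 142 163 150 142 111  44  48]
 [ 47  62 131 145 156 158 141 106  40  45]
 [ 47  60 125 139 155 157 139 111  69  66]
 [ 48  55 104 131 143 142 124  98  59  55]
 [ 44  48  81 113  98  96  89  79  89  94]
 [ 95  92  58  85  73  74  76  89 114 114]
 [115 110  45  59  72  68  66  72 117 112]
 [113 109  43  48  57  52  50  58 118 112]
 [112 107  44  48  49  48  47  58 115 113]
 [111 108  45  48  49  48  46  57 115 112]
 [111 108  44  47  49  48  47  56 115 112]
 [109 106  43  47  47  48  46  57 115 111]]
```

```bash
python3 - <<'E'
from fit import *
np.set_printoptions(precision=4,suppress=True)
T=camera("top");S=camera("side")
for off in(0,.5):
  print("top",[atz(T,[c+off,r+off],.125) for c,r in((214,190.1),(250,189.9),(257.,189.9),(210,190.1))])
  print("side",[atz(S,[c+off,r+off],.125) for c,r in((315.95,134),(317.97,150),(318.8,156))])
# calibration check: gripper TCP
o=get_obs();print(proj(T,o["tcp_pos"]),proj(S,o["tcp_pos"]))
# spindle axis joint fit: tip line predicted
E
```

```text
top [array([0.5665, 0.2716, 0.125 ]), array([0.5682, 0.1621, 0.125 ]), array([0.5684, 0.1407, 0.125 ]), array([0.5664, 0.2838, 0.125 ])]
side [array([0.5682, 0.2791, 0.125 ]), array([0.5704, 0.1823, 0.125 ]), array([0.5714, 0.1483, 0.125 ])]
top [array([0.565 , 0.2701, 0.125 ]), array([0.5667, 0.1605, 0.125 ]), array([0.5669, 0.1392, 0.125 ]), array([0.5649, 0.2822, 0.125 ])]
side [array([0.5699, 0.2758, 0.125 ]), array([0.5719, 0.1793, 0.125 ]), array([0.5729, 0.1455, 0.125 ])]
[ 97.2314 288.6927] [240.079   73.7458]
```

send_rows:
  steps:
    - [1, [0, 0, 0], 0.04]
    - [1, [0, -0.15, 0], 0.08]
    - [1, [0, -0.3, 0], 0.12]
    - [1, [0, -0.5, 0], 0.16]
    - [1, [0, -0.7, 0], 0.2]
    - [1, [0, -0.9, 0], 0.24]
    - [1, [0, -1, 0], 0.28]
    - [1, [0, -1, 0], 0.32]

```text
time_s: 2.8
tcp_pos: [0.1897, 0.3772, 0.2269]
orientation: [-0.0, 0.673, 0.74, -0.0]
wrist_force: [1.0, 1.0, 0.5]
width: 1.001
grip_force: 0.0
```

```bash
cat > plan.py <<'E'
from h import *
import json
def state():
    o=get_obs(); M=rot(o["orientation"]); return np.array(o["tcp_pos"]),np.degrees(np.arctan2(M[1,1],M[0,1])),o
def plan(wps,p=None,yaw=None):
    """wps: (pos, yaw of tool y in deg, calls, opening); prints last row of each call (linear ramps)"""
    p0,y0,o=state(); p=p0 if p is None else np.array(p,float); yaw=y0 if yaw is None else yaw
    print("t",o["time_s"],"p",np.round(p0,4),"yaw",round(y0,2),"q7",round(o["qpos"][6],2),"F",np.round(o["wrist_force"],1))
    for w,ty,n,op in wps:
        w=np.array(w,float); P,Y=p.copy(),yaw
        for k in range(n):
            q=P+(w-P)*(k+1)/n; ny=Y+(ty-Y)*(k+1)/n; a=np.radians(yaw)
            uy=np.array([np.cos(a),np.sin(a),0]); ux=np.array([-uy[1],uy[0],0])
            d=q-p; s=np.array([d@ux,d@uy,-d[2]])/.2
            print(op,np.round(s,3).tolist(),round((yaw-ny)/180,4)); p,yaw=q,ny
E
python3 - <<'E'
from plan import *
plan([((.6275,-.3015,.15),-102.6,4,1),((.6275,-.3015,.026),-102.6,1,1)])
E
```

```text
t 2.8 p [0.1897 0.3772 0.2269] yaw 5.43 q7 -1.11 F [1.  1.  0.5]
1 [-0.896, 0.465, 0.096] 0.15
1 [-0.588, 0.821, 0.096] 0.15
1 [-0.151, 0.998, 0.096] 0.15
1 [0.319, 0.958, 0.096] 0.15
1 [0.0, 0.0, 0.62] 0.0
```

send_rows:
  steps:
    - [1, [-0.112, 0.058, 0.012], 0.019]
    - [1, [-0.224, 0.116, 0.024], 0.038]
    - [1, [-0.336, 0.174, 0.036], 0.056]
    - [1, [-0.448, 0.232, 0.048], 0.075]
    - [1, [-0.56, 0.29, 0.06], 0.094]
    - [1, [-0.672, 0.349, 0.072], 0.112]
    - [1, [-0.784, 0.407, 0.084], 0.131]
    - [1, [-0.896, 0.465, 0.096], 0.15]

```text
time_s: 3.6
tcp_pos: [0.3022, 0.2081, 0.2073]
orientation: [-0.0, 0.827, 0.562, -0.0]
wrist_force: [0.4, -0.0, -0.2]
width: 1.003
grip_force: 0.0
```

send_rows:
  steps:
    - [1, [-0.074, 0.103, 0.012], 0.019]
    - [1, [-0.147, 0.205, 0.024], 0.038]
    - [1, [-0.22, 0.308, 0.036], 0.056]
    - [1, [-0.294, 0.41, 0.048], 0.075]
    - [1, [-0.368, 0.513, 0.06], 0.094]
    - [1, [-0.441, 0.616, 0.072], 0.112]
    - [1, [-0.515, 0.718, 0.084], 0.131]
    - [1, [-0.588, 0.821, 0.096], 0.15]

```text
time_s: 4.4
tcp_pos: [0.4117, 0.0387, 0.1882]
orientation: [-0.0, 0.935, 0.353, -0.0]
wrist_force: [-0.1, 0.5, -0.5]
width: 0.999
grip_force: 0.0
```

send_rows:
  steps:
    - [1, [-0.019, 0.125, 0.012], 0.019]
    - [1, [-0.038, 0.25, 0.024], 0.038]
    - [1, [-0.057, 0.374, 0.036], 0.056]
    - [1, [-0.076, 0.499, 0.048], 0.075]
    - [1, [-0.094, 0.624, 0.06], 0.094]
    - [1, [-0.113, 0.748, 0.072], 0.112]
    - [1, [-0.132, 0.873, 0.084], 0.131]
    - [1, [-0.151, 0.998, 0.096], 0.15]

```text
time_s: 5.2
tcp_pos: [0.5213, -0.1306, 0.1689]
orientation: [0.0, 0.992, 0.125, -0.0]
wrist_force: [0.1, -0.5, -1.0]
width: 1.002
grip_force: 0.0
```

send_rows:
  steps:
    - [1, [0.04, 0.12, 0.012], 0.019]
    - [1, [0.08, 0.24, 0.024], 0.038]
    - [1, [0.12, 0.36, 0.036], 0.056]
    - [1, [0.16, 0.48, 0.048], 0.075]
    - [1, [0.2, 0.6, 0.06], 0.094]
    - [1, [0.24, 0.72, 0.072], 0.112]
    - [1, [0.28, 0.84, 0.084], 0.131]
    - [1, [0.319, 0.958, 0.096], 0.15]

```text
time_s: 6.0
tcp_pos: [0.6311, -0.2999, 0.1497]
orientation: [0.0, 0.994, -0.11, -0.0]
wrist_force: [0.6, -0.2, -0.3]
width: 0.999
grip_force: 0.0
```

```bash
python3 - <<'E'
from plan import *
c=camera("top");s=camera("side")
plan([((.6275,-.3015,.026),-102.6,1,1)])
im=np.vstack([cv2.resize(c["image"][130:230,330:450],(600,500))[:300],cv2.resize(s["image"][220:320,260:420],(600,300))])
cv2.imwrite("pics/hover.png",im)
E
```

```text
t 6.1 p [ 0.6309 -0.3021  0.1494] yaw -102.68 q7 -0.96 F [-0.2 -0.7 -0.2]
1 [-0.017, 0.001, 0.617] -0.0005
```

View pics/hover.png

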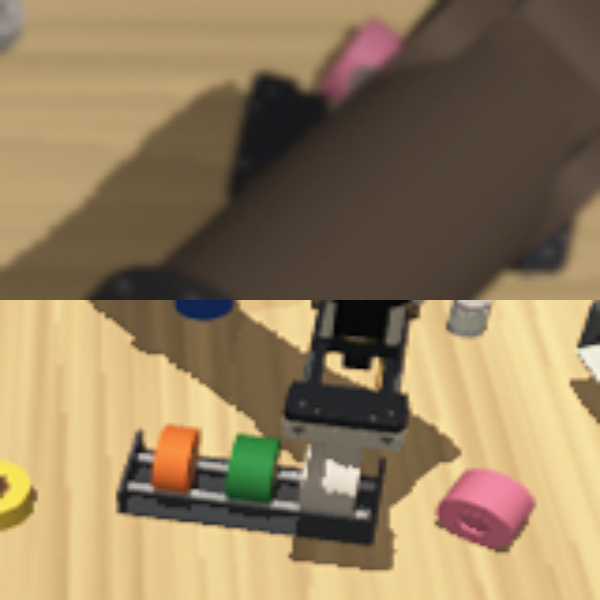

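The open gripper straddles the white roll (picture about 340,440), clear of the pink one. I'll descend, grip and lift.

send_rows:
  steps:
    - [1, [-0.01, 0, 0.15], 0]
    - [1, [-0.015, 0, 0.3], 0]
    - [1, [-0.015, 0, 0.45], 0]
    - [1, [-0.015, 0, 0.56], 0]
    - [1, [-0.015, 0, 0.615], 0]
    - [-1, [-0.015, 0, 0.615], 0]
    - [-1, [-0.015, 0, 0.615], 0]
    - [-1, [-0.015, 0, 0.615], 0]

```text
time_s: 6.9
tcp_pos: [0.6298, -0.2969, 0.0285]
orientation: [0.0, 0.994, -0.107, 0.001]
wrist_force: [1.0, 0.5, -0.4]
width: 0.792
grip_force: 0.0
```

```bash
python3 - <<'E'
from plan import *
s=camera("side");o=get_obs();print(o["width"],o["grip_force"])
plan([((.626,-.3015,.14),-102.6,1,-1),((.569,.03,.106),-1.1,3,-1)])
E
```

```text
0.7467931304739467 0.0
t 6.95 p [ 0.6299 -0.2967  0.0284] yaw -102.29 q7 -0.88 F [-0.3  0.2 -0.6]
-1 [-0.014, 0.027, -0.558] 0.0017
-1 [-0.213, -0.518, 0.057] -0.188
-1 [0.112, -0.549, 0.057] -0.188
-1 [0.399, -0.394, 0.057] -0.188
```

send_rows:
  steps:
    - [-1, [0, 0.02, 0], 0]
    - [-1, [0, 0.02, 0], 0]
    - [-1, [0, 0.02, 0], 0]
    - [-1, [0, 0.02, 0], 0]
    - [-1, [0, 0.02, -0.1], 0]
    - [-1, [0, 0.02, -0.3], 0]
    - [-1, [0, 0.02, -0.5], 0]
    - [-1, [0, 0.02, -0.7], 0]

```text
time_s: 7.75
tcp_pos: [0.6279, -0.2996, 0.1681]
orientation: [-0.0, 0.994, -0.107, -0.001]
wrist_force: [0.9, 0.6, -1.4]
width: 0.641
grip_force: 30.0
```

```bash
python3 - <<'E'
from plan import *
s=camera("side");o=get_obs();print(o["width"],o["grip_force"],o["wrist_force"])
cv2.imwrite("pics/lift.png",cv2.resize(s["image"][200:320,260:420],(640,480)))
plan([((.569,.03,.1065),-1.1,3,-1)])
E
```

```text
0.6374397491274391 29.96107152022887 [ 1.91338207 -3.34770887  4.44676301]
t 7.8 p [ 0.6304 -0.3019  0.1756] yaw -102.3 q7 -0.97 F [ 1.9 -3.3  4.4]
-1 [-0.218, -0.519, 0.115] -0.1874
-1 [0.107, -0.552, 0.115] -0.1874
-1 [0.396, -0.4, 0.115] -0.1874
```

View pics/lift.png

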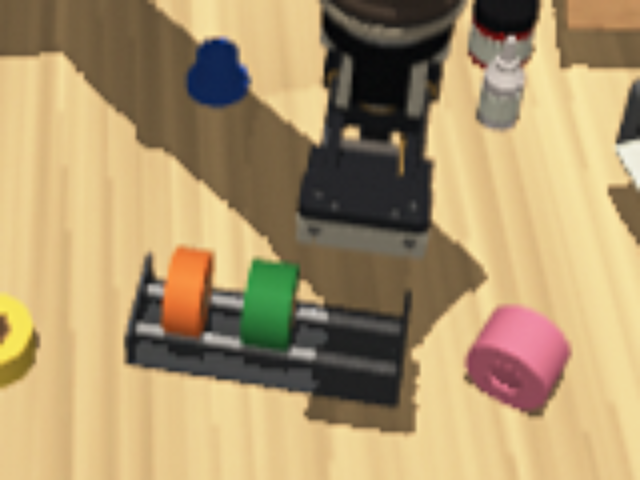

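The white roll left the cradle with the gripper (30 N, 59 mm opening). Green and orange stand undisturbed. Moving to a point before the spindle.

```bash
python3 - <<'E'
from plan import *
plan([((.569,.075,.1084),-1.1,3,-1)],p=(.629,-.301,.170))
E
```

```text
t 7.8 p [ 0.6304 -0.3019  0.1756] yaw -102.3 q7 -0.97 F [ 1.9 -3.3  4.4]
-1 [-0.231, -0.591, 0.103] -0.1874
-1 [0.136, -0.62, 0.103] -0.1874
-1 [0.457, -0.44, 0.103] -0.1874
```

send_rows:
  steps:
    - [-1, [-0.029, -0.074, 0.013], -0.023]
    - [-1, [-0.058, -0.148, 0.026], -0.047]
    - [-1, [-0.087, -0.222, 0.039], -0.07]
    - [-1, [-0.116, -0.296, 0.052], -0.094]
    - [-1, [-0.144, -0.37, 0.065], -0.117]
    - [-1, [-0.173, -0.443, 0.077], -0.141]
    - [-1, [-0.202, -0.517, 0.09], -0.164]
    - [-1, [-0.231, -0.591, 0.103], -0.187]

```text
time_s: 8.6
tcp_pos: [0.608, -0.1737, 0.1459]
orientation: [-0.0, 0.982, 0.187, -0.0]
wrist_force: [0.6, -0.1, -0.7]
width: 0.64
grip_force: 30.0
```

send_rows:
  steps:
    - [-1, [0.017, -0.078, 0.013], -0.023]
    - [-1, [0.034, -0.155, 0.026], -0.047]
    - [-1, [0.051, -0.233, 0.039], -0.07]
    - [-1, [0.068, -0.31, 0.052], -0.094]
    - [-1, [0.085, -0.388, 0.065], -0.117]
    - [-1, [0.102, -0.465, 0.077], -0.141]
    - [-1, [0.119, -0.543, 0.09], -0.164]
    - [-1, [0.136, -0.62, 0.103], -0.187]

```text
time_s: 9.4
tcp_pos: [0.588, -0.0484, 0.1254]
orientation: [-0.0, 0.886, 0.463, -0.0]
wrist_force: [-0.2, -0.4, -1.0]
width: 0.641
grip_force: 30.0
```

send_rows:
  steps:
    - [-1, [0.065, -0.063, 0.015], -0.027]
    - [-1, [0.13, -0.126, 0.03], -0.054]
    - [-1, [0.195, -0.189, 0.045], -0.08]
    - [-1, [0.26, -0.251, 0.06], -0.107]
    - [-1, [0.326, -0.314, 0.074], -0.134]
    - [-1, [0.392, -0.377, 0.088], -0.161]
    - [-1, [0.457, -0.44, 0.103], -0.187]
    - [-1, [0.457, -0.44, 0.103], -0.187]

```text
time_s: 10.2
tcp_pos: [0.5677, 0.0792, 0.1044]
orientation: [-0.001, 0.713, 0.701, -0.0]
wrist_force: [1.1, 0.4, -0.5]
width: 0.645
grip_force: 30.0
```

```bash
python3 - <<'E'
from plan import *
c=camera("top");s=camera("side")
im=np.vstack([cv2.resize(c["image"][160:220,200:320],(600,300)),cv2.resize(s["image"][110:190,260:380],(600,400))[:300]])
cv2.imwrite("pics/appr.png",im)
S=state()
plan([((.568,.26,.1084),-1.1,1,-1)])
print("proj of supposed roll top centre", proj(c,[S[0][0],S[0][1],.155]),proj(s,[S[0][0],S[0][1],.125]))
E
```

```text
t 10.3 p [0.5686 0.0758 0.105 ] yaw -1.39 q7 -0.03 F [ 0.4  0.1 -0.6]
-1 [0.921, -0.025, -0.017] -0.0016
proj of supposed roll top centre [277.46981937 188.94771358] [319.20113376 169.59677001]
```

View pics/appr.png

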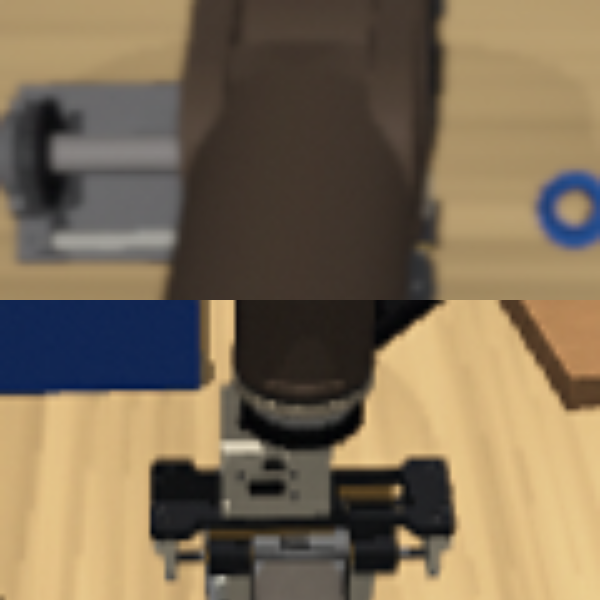

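The white roll is held in front of the spindle tip, which the arm hides in the top view. I'll raise it 3 mm and feel my way on.

send_rows:
  steps:
    - [-1, [0.02, 0, -0.01], 0]
    - [-1, [0.05, 0, -0.017], 0]
    - [-1, [0.09, 0, -0.017], 0]
    - [-1, [0.13, 0, -0.017], 0]
    - [-1, [0.17, 0, -0.017], 0]
    - [-1, [0.2, 0, -0.017], 0]
    - [-1, [0.23, 0, -0.017], 0]
    - [-1, [0.25, 0, -0.017], 0]

```text
time_s: 11.1
tcp_pos: [0.5699, 0.1268, 0.1085]
orientation: [-0.0, 0.715, 0.699, -0.0]
wrist_force: [0.1, 0.4, -0.7]
width: 0.639
grip_force: 30.0
```

send_rows:
  steps:
    - [-1, [0.01, 0, 0], 0]
    - [-1, [0.02, 0, 0], 0]
    - [-1, [0.03, 0, 0], 0]
    - [-1, [0.04, 0, 0], 0]
    - [-1, [0.05, 0, 0], 0]
    - [-1, [0.06, 0, 0], 0]
    - [-1, [0.07, 0, 0], 0]
    - [-1, [0.08, 0, 0], 0]

```text
time_s: 11.9
tcp_pos: [0.5703, 0.1422, 0.1085]
orientation: [-0.0, 0.715, 0.699, 0.0]
wrist_force: [0.8, -0.3, -0.8]
width: 0.642
grip_force: 30.0
```

```bash
python3 - <<'E'
from plan import *
s=camera("side")
S=state();print(S[0],S[1],S[2]["wrist_force"],S[2]["torque"],S[2]["width"])
print([(round(r["p"],2),px(r["position"])) for r in pinpoint("spindle_root","side")],[(round(r["p"],2),px(r["position"])) for r in pinpoint("unwinder","side")])
E
```

```text
[0.57032176 0.14262366 0.10851514] -1.2895266530481237 [-0.06617674 -0.21094286 -0.81381153] [-0.05020407  0.05870886  0.02625073] 0.6413795990230553
[(0.65, [313.984, 133.0])] [(0.78, [315.584, 169.32]), (0.74, [378.88, 189.68])]
```

send_rows:
  steps:
    - [-1, [0.02, -0.003, 0], -0.003]
    - [-1, [0.05, -0.006, 0], -0.006]
    - [-1, [0.08, -0.008, 0], -0.01]
    - [-1, [0.11, -0.01, 0], -0.013]
    - [-1, [0.14, -0.01, 0], -0.013]
    - [-1, [0.17, -0.011, 0], -0.013]
    - [-1, [0.2, -0.012, 0], -0.013]
    - [-1, [0.22, -0.013, 0], -0.013]

```text
time_s: 12.85
tcp_pos: [0.5689, 0.1868, 0.1086]
orientation: [0.0, 0.701, 0.714, 0.0]
wrist_force: [1.9, -2.6, 2.2]
width: 0.638
grip_force: 30.0
```

```bash
python3 - <<'E'
from plan import *
S=state();print(S[0],S[1],S[2]["wrist_force"],S[2]["torque"],S[2]["width"])
E
```

```text
[0.56886822 0.18682834 0.10857161] 1.054460997687115 [ 1.88882973 -2.64746727  2.20291202] [-0.5840803  -0.21643423 -0.04227257] 0.6384344552231195
```

send_rows:
  steps:
    - [-1, [0.04, 0, 0], 0]
    - [-1, [0.08, 0, 0], 0]
    - [-1, [0.12, 0, 0], 0]
    - [-1, [0.16, 0, 0], 0]
    - [-1, [0.2, 0, 0], 0]
    - [-1, [0.24, 0, 0], 0]
    - [-1, [0.27, 0, 0], 0]
    - [-1, [0.3, 0, 0], 0]

```text
time_s: 13.65
tcp_pos: [0.5676, 0.2466, 0.1085]
orientation: [-0.0, 0.701, 0.713, -0.0]
wrist_force: [0.3, -0.4, -0.9]
width: 0.642
grip_force: 30.0
```

send_rows:
  steps:
    - [-1, [0.01, 0, 0], 0]
    - [-1, [0.02, 0, 0], 0]
    - [-1, [0.03, 0, 0], 0]
    - [-1, [0.035, 0, 0], 0]
    - [-1, [0.04, 0, 0], 0]
    - [-1, [0.045, 0, 0], 0]
    - [-1, [0.05, 0, 0], 0]
    - [-1, [0.05, 0, 0], 0]

```text
time_s: 14.45
tcp_pos: [0.5675, 0.2562, 0.1086]
orientation: [-0.0, 0.701, 0.713, 0.0]
wrist_force: [0.6, -0.1, -0.6]
width: 0.64
grip_force: 30.0
```

Passed the catch; now gently seeking the flange.

send_rows:
  steps:
    - [-1, [0.008, 0, 0], 0]
    - [-1, [0.012, 0, 0], 0]
    - [-1, [0.016, 0, 0], 0]
    - [-1, [0.02, 0, 0], 0]
    - [-1, [0.024, 0, 0], 0]
    - [-1, [0.028, 0, 0], 0]
    - [-1, [0.032, 0, 0], 0]
    - [-1, [0.032, 0, 0], 0]

```text
time_s: 15.25
tcp_pos: [0.5673, 0.2626, 0.1085]
orientation: [-0.0, 0.701, 0.713, 0.0]
wrist_force: [-0.4, 0.4, -0.2]
width: 0.64
grip_force: 30.0
```

send_rows:
  steps:
    - [-1, [0.003, 0, 0], 0]
    - [-1, [0.006, 0, 0], 0]
    - [-1, [0.009, 0, 0], 0]
    - [-1, [0.012, 0, 0], 0]
    - [-1, [0.015, 0, 0], 0]
    - [-1, [0.018, 0, 0], 0]
    - [-1, [0.02, 0, 0], 0]
    - [-1, [0.02, 0, 0], 0]

```text
time_s: 16.05
tcp_pos: [0.5673, 0.2636, 0.1085]
orientation: [0.001, 0.701, 0.713, -0.001]
wrist_force: [-0.8, -9.8, 2.3]
width: 0.639
grip_force: 29.9
```

The roll is seated against the flange (10 N). Releasing and going for the orange roll.

send_rows:
  steps:
    - [1, [0.015, 0, 0], 0]
    - [1, [0.015, 0, 0], 0]
    - [1, [0.015, 0, 0], 0]
    - [1, [0.015, 0, 0], 0]
    - [1, [0.015, 0, -0.1], 0]
    - [1, [0.015, 0, -0.25], 0]
    - [1, [0.015, 0, -0.4], 0]
    - [1, [0.015, 0, -0.5], 0]

```text
time_s: 16.85
tcp_pos: [0.5679, 0.2698, 0.2108]
orientation: [0.0, 0.701, 0.713, 0.001]
wrist_force: [0.2, 0.3, 0.4]
width: 1.002
grip_force: 0.0
```

```bash
python3 - <<'E'
from plan import *
plan([((.515,-.27,.14),-102.6,3,1),((.5135,-.274,.026),-102.6,1,1)])
E
```

```text
t 16.85 p [0.5679 0.2698 0.2108] yaw 1.03 q7 -0.34 F [0.2 0.3 0.4]
1 [-0.898, -0.104, 0.118] 0.1919
1 [-0.799, 0.423, 0.118] 0.1919
1 [-0.418, 0.801, 0.118] 0.1919
1 [-0.003, 0.021, 0.57] 0.0
```

send_rows:
  steps:
    - [1, [-0.112, -0.013, 0.015], 0.024]
    - [1, [-0.224, -0.026, 0.03], 0.048]
    - [1, [-0.337, -0.039, 0.044], 0.072]
    - [1, [-0.449, -0.052, 0.059], 0.096]
    - [1, [-0.561, -0.065, 0.074], 0.12]
    - [1, [-0.673, -0.078, 0.089], 0.144]
    - [1, [-0.786, -0.091, 0.103], 0.168]
    - [1, [-0.898, -0.104, 0.118], 0.192]

```text
time_s: 17.65
tcp_pos: [0.5495, 0.088, 0.1848]
orientation: [0.0, 0.882, 0.471, 0.0]
wrist_force: [0.3, 0.3, 1.0]
width: 1.0
grip_force: 0.0
```

send_rows:
  steps:
    - [1, [-0.1, 0.053, 0.015], 0.024]
    - [1, [-0.2, 0.106, 0.03], 0.048]
    - [1, [-0.3, 0.159, 0.044], 0.072]
    - [1, [-0.4, 0.212, 0.059], 0.096]
    - [1, [-0.5, 0.265, 0.074], 0.12]
    - [1, [-0.6, 0.317, 0.089], 0.144]
    - [1, [-0.7, 0.37, 0.103], 0.168]
    - [1, [-0.799, 0.423, 0.118], 0.192]

```text
time_s: 18.45
tcp_pos: [0.5317, -0.0923, 0.1611]
orientation: [0.0, 0.982, 0.187, 0.0]
wrist_force: [0.5, -0.4, -0.0]
width: 1.0
grip_force: 0.0
```

send_rows:
  steps:
    - [1, [-0.06, 0.114, 0.017], 0.027]
    - [1, [-0.12, 0.228, 0.034], 0.055]
    - [1, [-0.18, 0.343, 0.05], 0.082]
    - [1, [-0.24, 0.457, 0.067], 0.11]
    - [1, [-0.3, 0.572, 0.084], 0.137]
    - [1, [-0.36, 0.686, 0.101], 0.165]
    - [1, [-0.418, 0.801, 0.118], 0.192]
    - [1, [-0.418, 0.801, 0.118], 0.192]

```text
time_s: 19.25
tcp_pos: [0.5124, -0.2753, 0.1376]
orientation: [0.001, 0.993, -0.115, -0.0]
wrist_force: [-0.9, 0.2, -0.6]
width: 1.0
grip_force: 0.0
```

```bash
python3 - <<'E'
from plan import *
c=camera("top");s=camera("side")
plan([((.5135,-.274,.026),-102.6,1,1)])
im=np.hstack([cv2.resize(s["image"][110:190,270:370],(400,320)),cv2.resize(s["image"][220:300,260:360],(400,320))])
cv2.imwrite("pics/or.png",im)
for n,z in(("top",.125),("side",.125)):
    for m in masks_of("white_mid",n): 
        P=np.argwhere(m["pixels"]);q=P.mean(0)[::-1]
        print(n,round(m["p"],2),len(P),q,atz(c if n=="top" else s,q,.13))
E
```

```text
t 19.35 p [ 0.5135 -0.2714  0.1374] yaw -102.8 q7 -0.9 F [-0.4  0.7  0.8]
1 [0.003, 0.013, 0.557] -0.0011
top 0.83 293 [216.90784983 190.1331058 ] [0.56595554 0.26159785 0.13      ]
top 0.75 224 [404.21875 143.375  ] [ 0.7156652  -0.30775364  0.13      ]
side 0.58 453 [389.14128035 288.62913907] [ 0.71402424 -0.39253258  0.13      ]
```

View pics/or.png

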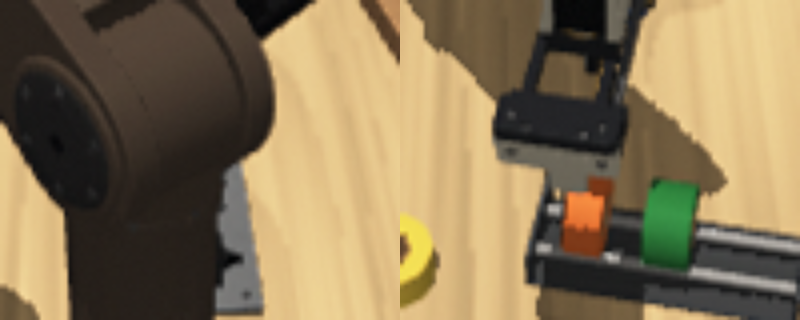

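White is home at top (217,190). The gripper straddles the orange roll (right half, 585,215).

send_rows:
  steps:
    - [1, [0.003, 0.015, 0.15], 0]
    - [1, [0.003, 0.015, 0.3], 0]
    - [1, [0.003, 0.02, 0.43], 0]
    - [1, [0.003, 0.02, 0.52], 0]
    - [1, [0.003, 0.02, 0.557], 0]
    - [-1, [0.003, 0.02, 0.557], 0]
    - [-1, [0.003, 0.02, 0.557], 0]
    - [-1, [0.003, 0.02, 0.557], 0]

```text
time_s: 20.25
tcp_pos: [0.5146, -0.2745, 0.0274]
orientation: [0.0, 0.994, -0.11, 0.001]
wrist_force: [-0.7, 0.3, 0.6]
width: 0.789
grip_force: 0.0
```

send_rows:
  steps:
    - [-1, [0, 0, 0], 0]
    - [-1, [0, 0, 0], 0]
    - [-1, [0, 0, 0], 0]
    - [-1, [0, 0, 0], 0]
    - [-1, [0, 0, 0], 0]
    - [-1, [0, 0, -0.1], 0]
    - [-1, [0, 0, -0.3], 0]
    - [-1, [0, 0, -0.5], 0]

```text
time_s: 21.05
tcp_pos: [0.513, -0.2741, 0.127]
orientation: [-0.0, 0.994, -0.11, -0.001]
wrist_force: [1.4, 0.1, -0.6]
width: 0.639
grip_force: 30.0
```

```bash
python3 - <<'E'
from plan import *
c=camera("top");s=camera("side")
S=state();print(S[2]["width"],S[2]["grip_force"])
plan([((.5685,.075,.1084),1.1,3,-1)])
E
```

```text
0.6433579002894484 29.97599283757154
t 21.15 p [ 0.516  -0.2765  0.131 ] yaw -102.69 q7 -0.89 F [ 0.5 -1.4 -0.4]
-1 [-0.043, -0.591, 0.038] -0.1922
-1 [0.3, -0.511, 0.038] -0.1922
-1 [0.537, -0.25, 0.038] -0.1922
```

send_rows:
  steps:
    - [-1, [-0.005, -0.074, 0.004], -0.024]
    - [-1, [-0.01, -0.148, 0.008], -0.048]
    - [-1, [-0.016, -0.222, 0.012], -0.072]
    - [-1, [-0.021, -0.296, 0.016], -0.096]
    - [-1, [-0.027, -0.37, 0.02], -0.12]
    - [-1, [-0.032, -0.443, 0.024], -0.144]
    - [-1, [-0.038, -0.517, 0.028], -0.168]
    - [-1, [-0.043, -0.591, 0.032], -0.192]

```text
time_s: 21.95
tcp_pos: [0.5309, -0.1563, 0.1192]
orientation: [-0.0, 0.981, 0.192, -0.0]
wrist_force: [0.5, 0.4, -1.3]
width: 0.638
grip_force: 30.0
```

send_rows:
  steps:
    - [-1, [0.038, -0.064, 0.004], -0.024]
    - [-1, [0.075, -0.128, 0.008], -0.048]
    - [-1, [0.112, -0.192, 0.012], -0.072]
    - [-1, [0.15, -0.256, 0.016], -0.096]
    - [-1, [0.188, -0.32, 0.02], -0.12]
    - [-1, [0.225, -0.383, 0.024], -0.144]
    - [-1, [0.262, -0.447, 0.028], -0.168]
    - [-1, [0.3, -0.511, 0.032], -0.192]

```text
time_s: 22.75
tcp_pos: [0.5484, -0.0392, 0.1128]
orientation: [-0.0, 0.88, 0.474, -0.0]
wrist_force: [0.9, 0.2, -1.2]
width: 0.641
grip_force: 30.0
```

send_rows:
  steps:
    - [-1, [0.077, -0.036, 0.005], -0.027]
    - [-1, [0.154, -0.072, 0.01], -0.055]
    - [-1, [0.23, -0.108, 0.015], -0.082]
    - [-1, [0.307, -0.143, 0.02], -0.11]
    - [-1, [0.384, -0.179, 0.025], -0.137]
    - [-1, [0.46, -0.215, 0.03], -0.165]
    - [-1, [0.537, -0.25, 0.032], -0.192]
    - [-1, [0.537, -0.25, 0.032], -0.192]

```text
time_s: 23.55
tcp_pos: [0.5662, 0.0802, 0.1063]
orientation: [-0.001, 0.699, 0.715, 0.0]
wrist_force: [0.2, 0.4, -1.5]
width: 0.64
grip_force: 30.0
```

```bash
python3 - <<'E'
from plan import *
c=camera("top");s=camera("side")
plan([((.569,.125,.1076),1.1,1,-1)])
E
```

```text
t 23.65 p [0.566  0.0769 0.1066] yaw 0.94 q7 -0.02 F [-0.6 -0.4 -1.5]
-1 [0.24, 0.019, -0.005] -0.0009
```

send_rows:
  steps:
    - [-1, [0.05, 0.018, -0.005], 0]
    - [-1, [0.12, 0.018, -0.006], 0]
    - [-1, [0.18, 0.018, -0.006], 0]
    - [-1, [0.22, 0.018, -0.006], 0]
    - [-1, [0.26, 0.018, -0.006], 0]
    - [-1, [0.3, 0.018, -0.006], 0]
    - [-1, [0.34, 0.018, -0.006], 0]
    - [-1, [0.37, 0.018, -0.006], 0]

```text
time_s: 24.45
tcp_pos: [0.5688, 0.1519, 0.1083]
orientation: [0.0, 0.701, 0.713, -0.0]
wrist_force: [0.3, -1.1, -2.7]
width: 0.638
grip_force: 30.0
```

send_rows:
  steps:
    - [-1, [0.03, 0, 0], 0]
    - [-1, [0.06, 0, 0], 0]
    - [-1, [0.09, 0, 0], 0]
    - [-1, [0.12, 0, 0], 0]
    - [-1, [0.15, 0, 0], 0]
    - [-1, [0.18, 0, 0], 0]
    - [-1, [0.21, 0, 0], 0]
    - [-1, [0.22, 0, 0], 0]

```text
time_s: 25.25
tcp_pos: [0.5678, 0.1966, 0.1081]
orientation: [-0.0, 0.7, 0.714, 0.0]
wrist_force: [2.8, -1.4, -3.3]
width: 0.64
grip_force: 30.0
```

send_rows:
  steps:
    - [-1, [0.02, 0.003, 0.003], 0]
    - [-1, [0.04, 0.003, 0.004], 0]
    - [-1, [0.06, 0.003, 0.004], 0]
    - [-1, [0.08, 0.003, 0.004], 0]
    - [-1, [0.1, 0.003, 0.004], 0]
    - [-1, [0.12, 0.003, 0.004], 0]
    - [-1, [0.135, 0.003, 0.004], 0]
    - [-1, [0.145, 0.003, 0.004], 0]

```text
time_s: 26.05
tcp_pos: [0.568, 0.2248, 0.1075]
orientation: [-0.0, 0.701, 0.714, 0.0]
wrist_force: [-0.1, 0.2, -0.5]
width: 0.636
grip_force: 30.0
```

send_rows:
  steps:
    - [-1, [0.003, 0, 0], 0]
    - [-1, [0.006, 0, 0], 0]
    - [-1, [0.009, 0, 0], 0]
    - [-1, [0.012, 0, 0], 0]
    - [-1, [0.015, 0, 0], 0]
    - [-1, [0.018, 0, 0], 0]
    - [-1, [0.02, 0, 0], 0]
    - [-1, [0.02, 0, 0], 0]

```text
time_s: 26.85
tcp_pos: [0.568, 0.2284, 0.1076]
orientation: [0.0, 0.701, 0.713, 0.0]
wrist_force: [0.3, -0.2, -0.9]
width: 0.64
grip_force: 30.0
```

send_rows:
  steps:
    - [-1, [0.004, 0, 0], 0]
    - [-1, [0.008, 0, 0], 0]
    - [-1, [0.012, 0, 0], 0]
    - [-1, [0.016, 0, 0], 0]
    - [-1, [0.02, 0, 0], 0]
    - [-1, [0.022, 0, 0], 0]
    - [-1, [0.025, 0, 0], 0]
    - [-1, [0.025, 0, 0], 0]

```text
time_s: 27.65
tcp_pos: [0.568, 0.2296, 0.1075]
orientation: [0.001, 0.702, 0.713, -0.002]
wrist_force: [-1.1, -11.0, 2.6]
width: 0.642
grip_force: 29.9
```

Orange is seated (11 N). The cap has to be turned from axis-vertical to axis-level while the tool can only point down. My plan is to grip the collar, then push the disc rim against the left end of the near cradle plate, fingers straddling the plate, so the cap pivots between the pads.

send_rows:
  steps:
    - [1, [0.018, 0, 0], 0]
    - [1, [0.018, 0, 0], 0]
    - [1, [0.018, 0, 0], 0]
    - [1, [0.018, 0, 0], 0]
    - [1, [0.018, 0, -0.1], 0]
    - [1, [0.018, 0, -0.25], 0]
    - [1, [0.018, 0, -0.4], 0]
    - [1, [0.018, 0, -0.5], 0]

```text
time_s: 28.45
tcp_pos: [0.5685, 0.2372, 0.2098]
orientation: [0.0, 0.701, 0.713, 0.001]
wrist_force: [-0.7, 0.2, -0.0]
width: 0.999
grip_force: 0.0
```

```bash
python3 - <<'E'
from plan import *
plan([((.5455,-.0355,.12),-12.6,2,1),((.5455,-.0355,.0095),-12.6,1,1)])
E
```

```text
t 28.45 p [0.5685 0.2372 0.2098] yaw 1.03 q7 -0.31 F [-0.7  0.2 -0. ]
1 [-0.681, -0.07, 0.224] 0.0379
1 [-0.684, 0.012, 0.224] 0.0379
1 [0.0, -0.0, 0.552] 0.0
```

send_rows:
  steps:
    - [1, [-0.085, -0.009, 0], 0.005]
    - [1, [-0.17, -0.018, 0], 0.01]
    - [1, [-0.255, -0.026, 0], 0.014]
    - [1, [-0.34, -0.035, 0.03], 0.019]
    - [1, [-0.426, -0.044, 0.08], 0.024]
    - [1, [-0.511, -0.053, 0.13], 0.029]
    - [1, [-0.596, -0.061, 0.18], 0.033]
    - [1, [-0.681, -0.07, 0.224], 0.038]

```text
time_s: 29.25
tcp_pos: [0.5558, 0.0989, 0.1614]
orientation: [-0.0, 0.743, 0.67, -0.0]
wrist_force: [0.7, -0.5, 0.4]
width: 1.001
grip_force: 0.0
```

send_rows:
  steps:
    - [1, [-0.1, 0.002, 0.03], 0.006]
    - [1, [-0.2, 0.004, 0.06], 0.011]
    - [1, [-0.3, 0.005, 0.09], 0.017]
    - [1, [-0.4, 0.007, 0.12], 0.022]
    - [1, [-0.5, 0.009, 0.15], 0.028]
    - [1, [-0.6, 0.011, 0.19], 0.033]
    - [1, [-0.684, 0.012, 0.224], 0.038]
    - [1, [-0.684, 0.012, 0.224], 0.038]

```text
time_s: 30.05
tcp_pos: [0.5439, -0.0394, 0.1172]
orientation: [0.0, 0.782, 0.623, -0.001]
wrist_force: [0.2, -0.6, 0.4]
width: 0.999
grip_force: 0.0
```

```bash
python3 - <<'E'
from fit import *
from plan import plan,state
c=camera("top");s=camera("side")
plan([((.5455,-.0355,.0095),-12.6,1,1)])
for t,w,y in(("white_mid",.04,.2615),("orange_mid",.025,.229)):
  for n,k in(("top",c),("side",s)):
    q=hullcent(k,cyl(np.array([.567,y,.1235]),[0,1,0],.03,w))
    print(t,n,"expected",q,[(round(m["p"],2),np.argwhere(m["pixels"]).mean(0)[::-1].round(1).tolist()) for m in masks_of(t,n)[:3]])
im=np.hstack([cv2.resize(s["image"][110:190,270:370],(400,320)),cv2.resize(s["image"][180:260,270:370],(400,320))])
cv2.imwrite("pics/cap.png",im)
E
```

```text
t 30.15 p [ 0.5449 -0.036   0.1179] yaw -12.7 q7 -0.01 F [-0.   1.  -0.3]
1 [0.003, 0.003, 0.542] -0.0005
white_mid top expected [217.26895724 190.0173528 ] [(0.77, [404.0, 143.9]), (0.69, [216.0, 189.8])]
white_mid side expected [315.85354156 137.13856792] [(0.66, [389.4, 288.4])]
orange_mid top expected [227.98169074 190.12305209] [(0.7, [228.4, 190.1])]
orange_mid side expected [316.3112611  142.39170582] []
```

View pics/cap.png

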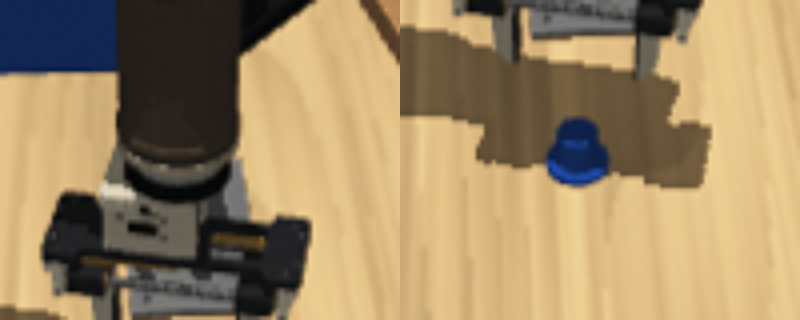

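Both rolls are home in the top view (216,190 and 228,190), and the cap is centred between the fingers (575,150 in the crop).

send_rows:
  steps:
    - [0.5, [0.002, 0.002, 0.12], 0]
    - [0.5, [0.003, 0.003, 0.25], 0]
    - [0.5, [0.003, 0.003, 0.38], 0]
    - [0.5, [0.003, 0.003, 0.48], 0]
    - [0.5, [0.003, 0.003, 0.53], 0]
    - [-1, [0.003, 0.003, 0.54], 0]
    - [-1, [0.003, 0.003, 0.54], 0]
    - [-1, [0.003, 0.003, 0.54], 0]

```text
time_s: 31.15
tcp_pos: [0.5464, -0.0353, 0.0109]
orientation: [0.0, 0.781, 0.625, 0.001]
wrist_force: [0.4, -0.0, 0.6]
width: 0.539
grip_force: 0.0
```

send_rows:
  steps:
    - [-1, [0, 0, 0], 0]
    - [-1, [0, 0, 0], 0]
    - [-1, [0, 0, 0], 0]
    - [-1, [0, 0, 0], 0]
    - [-1, [0, 0, 0], 0]
    - [-1, [0, 0, 0], 0]
    - [-1, [0, 0, 0], 0]
    - [-1, [0, 0, 0], 0]

```text
time_s: 31.95
tcp_pos: [0.546, -0.0353, 0.0106]
orientation: [0.0, 0.781, 0.625, 0.001]
wrist_force: [-0.5, -0.0, 7.1]
width: 0.363
grip_force: 30.0
```

```bash
python3 - <<'E'
from plan import *
S=state();print(S[2]["width"],S[2]["grip_force"])
v=np.array([.218,.976,0]);pe=np.array([.487,-.2309,0])
plan([(pe+v*.05+[0,0,.037],-12.6,2,-1)])
E
```

```text
0.3627607483042108 30.00167726073414
t 31.95 p [ 0.546  -0.0353  0.0106] yaw -12.66 q7 0.07 F [-0.5 -0.   7.1]
-1 [-0.384, -0.037, -0.066] -0.0002
-1 [-0.384, -0.037, -0.066] -0.0002
```

send_rows:
  steps:
    - [-1, [0, 0, -0.1], 0]
    - [-1, [-0.06, -0.006, -0.15], 0]
    - [-1, [-0.12, -0.012, -0.15], 0]
    - [-1, [-0.18, -0.018, -0.15], 0]
    - [-1, [-0.24, -0.023, -0.15], 0]
    - [-1, [-0.29, -0.028, -0.15], 0]
    - [-1, [-0.34, -0.033, -0.15], 0]
    - [-1, [-0.384, -0.037, -0.15], 0]

```text
time_s: 32.75
tcp_pos: [0.521, -0.1097, 0.0397]
orientation: [-0.0, 0.781, 0.625, -0.0]
wrist_force: [0.6, 0.6, -0.5]
width: 0.362
grip_force: 30.0
```

send_rows:
  steps:
    - [-1, [-0.06, -0.006, 0], 0]
    - [-1, [-0.12, -0.012, 0], 0]
    - [-1, [-0.18, -0.018, 0], 0]
    - [-1, [-0.24, -0.023, 0.01], 0]
    - [-1, [-0.29, -0.028, 0.015], 0]
    - [-1, [-0.34, -0.033, 0.02], 0]
    - [-1, [-0.384, -0.037, 0.02], 0]
    - [-1, [-0.384, -0.037, 0.02], 0]

```text
time_s: 33.55
tcp_pos: [0.4969, -0.1836, 0.036]
orientation: [0.0, 0.781, 0.624, -0.0]
wrist_force: [-0.5, -0.6, -0.5]
width: 0.365
grip_force: 30.0
```

```bash
python3 - <<'E'
from plan import *
c=camera("top");s=camera("side")
v=np.array([.218,.976,0]);pe=np.array([.487,-.2309,0])
plan([(pe-v*.024+[0,0,.0365],-12.6,1,-1)])
S=state(); print("gap along v to plate end",(S[0]-pe)@v,"lateral",(S[0]-pe)@np.array([.976,-.218,0]))
cv2.imwrite("pics/pre.png",cv2.resize(s["image"][200:320,240:400],(640,480)))
E
```

```text
t 33.65 p [ 0.4976 -0.1819  0.0359] yaw -12.67 q7 0.32 F [ 0.7  1.  -1.3]
-1 [-0.371, 0.002, -0.003] -0.0004
gap along v to plate end 0.05010402634608649 lateral -0.0003564875923226206
```

View pics/pre.png

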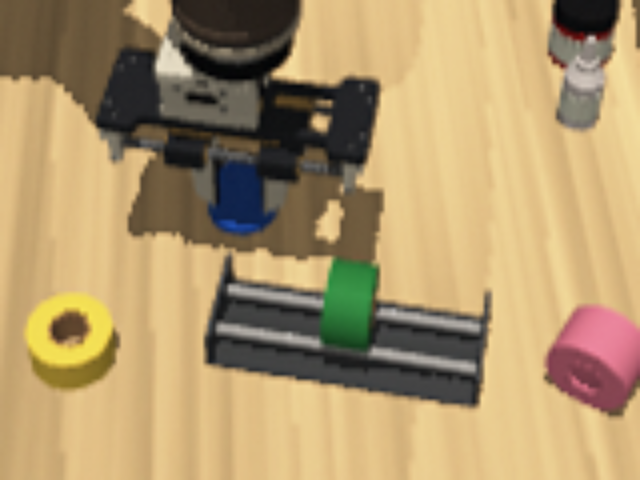

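The cap hangs collar-up in the gripper (240,195), its disc facing the near plate (225,270). Pushing.

send_rows:
  steps:
    - [-1, [-0.04, 0, 0], 0]
    - [-1, [-0.08, 0, 0], 0]
    - [-1, [-0.1, 0, 0], 0]
    - [-1, [-0.12, 0, 0], 0]
    - [-1, [-0.14, 0, 0], 0]
    - [-1, [-0.16, 0, 0], 0]
    - [-1, [-0.18, 0, 0], 0]
    - [-1, [-0.2, 0, 0], 0]

```text
time_s: 34.45
tcp_pos: [0.4908, -0.2117, 0.0364]
orientation: [-0.004, 0.778, 0.628, 0.004]
wrist_force: [2.3, 28.7, 17.7]
width: 0.363
grip_force: 30.0
```

```bash
python3 - <<'E'
from plan import *
c=camera("top");s=camera("side")
S=state();print(S[0],S[2]["wrist_force"],S[2]["torque"],S[2]["width"],S[2]["grip_force"])
for t in("cap_mid","cap_collar_end"):
  for n in("side","top"): print(t,n,[(round(r["p"],2),np.round(px(r["position"]),1).tolist()) for r in pinpoint(t,n)[:2]])
print(proj(s,S[0]+[0,0,.019]))
E
```

```text
[ 0.49049055 -0.21287892  0.03638136] [ 3.04700819 26.47177384 13.74496383] [ 5.91658045 -0.63040705 -0.05338061] 0.365091810716968 30.01541575882584
cap_mid side [(0.71, [297.8, 254.4]), (0.37, [380.1, 191.1])]
cap_mid top [(0.5, [366.1, 214.9])]
cap_collar_end side [(0.45, [301.7, 251.9]), (0.2, [277.3, 348.4])]
cap_collar_end top [(0.49, [370.3, 215.6])]
[297.58391409 253.0246464 ]
```

send_rows:
  steps:
    - [-1, [-0.01, 0, 0], 0]
    - [-1, [-0.02, 0, 0], 0]
    - [-1, [-0.03, 0, 0], 0]
    - [-1, [-0.04, 0, 0], 0]
    - [-1, [-0.05, 0, 0], 0]
    - [-1, [-0.06, 0, 0], 0]
    - [-1, [-0.07, 0, 0], 0]
    - [-1, [-0.075, 0, 0], 0]

```text
time_s: 35.55
tcp_pos: [0.4857, -0.2341, 0.036]
orientation: [-0.001, 0.78, 0.625, 0.001]
wrist_force: [-0.0, 5.3, 3.4]
width: 0.357
grip_force: 30.0
```

```bash
python3 - <<'E'
from plan import *
c=camera("top");s=camera("side")
S=state();print(S[0],S[2]["wrist_force"],S[2]["torque"],S[2]["width"],S[2]["grip_force"])
v=np.array([.218,.976,0]);pe=np.array([.487,-.2309,0]);print((S[0]-pe)@v)
g=s["image"][225:285,270:330].astype(int);b=(g[...,0]>g[...,2]*1.8)&(g[...,0]>60)
P=np.argwhere(b)[:,::-1]+[270,225];print(len(P),P.mean(0),P.min(0),P.max(0));print("\n".join("".join(".#"[x] for x in r) for r in b[15:50,10:50]))
print(proj(s,S[0]+[0,0,.019]))
E
```

```text
[ 0.48568542 -0.23419343  0.03599694] [0.86007656 4.84536829 3.44902095] [ 1.23418196 -0.06481018 -0.02380447] 0.3566428096522043 29.992592659182264
-0.0035009651390927564
69 [295.82608696 257.79710145] [291 250] [301 264]Traceback (most recent call last):
  File "<stdin>", line 6, in <module>
  File "<stdin>", line 6, in <genexpr>
  File "<stdin>", line 6, in <genexpr>
TypeError: string indices must be integers, not 'numpy.bool'
```

send_rows:
  steps:
    - [-1, [-0.015, 0, 0], 0]
    - [-1, [-0.03, 0, 0], 0]
    - [-1, [-0.045, 0, 0], 0]
    - [-1, [-0.06, 0, 0], 0]
    - [-1, [-0.07, 0, 0], 0]
    - [-1, [-0.08, 0, 0], 0]
    - [-1, [-0.09, 0, 0], 0]
    - [-1, [-0.1, 0, 0], 0]

```text
time_s: 36.45
tcp_pos: [0.4809, -0.2523, 0.035]
orientation: [-0.002, 0.78, 0.626, 0.001]
wrist_force: [2.9, 7.7, -7.3]
width: 0.352
grip_force: 30.0
```

```bash
python3 - <<'E'
from plan import *
c=camera("top");s=camera("side")
S=state();print(S[0],S[2]["wrist_force"],S[2]["torque"],S[2]["width"],S[2]["grip_force"])
v=np.array([.218,.976,0]);pe=np.array([.487,-.2309,0]);print((S[0]-pe)@v)
cv2.imwrite("pics/piv.png",s["image"])
g=s["image"][225:285,270:330].astype(int);b=(g[...,0]>g[...,2]*1.8)&(g[...,0]>50)
print("\n".join("".join(".#"[int(x)] for x in r) for r in b[15:50,10:50]))
print(proj(s,S[0]+[0,0,.019]),"predicted disc centre/collar end",proj(s,S[0]+[0,0,.019]+v*.027),proj(s,S[0]+[0,0,.019]-v*.009))
E
```

```text
[ 0.48077463 -0.25264427  0.03508179] [ 2.62998747  7.73176285 -4.93601475] [ 1.45958309 -0.26245068 -0.0043722 ] 0.357209192478965 29.98099377786275
-0.022579540157921033
........................................
........................................
........................................
........................................
........................................
........................................
........................................
........................................
........................................
........................................
........................................
........................................
........................................
........................................
........................................
..........###...........................
..........########......................
..........#########.....................
..............#####.....................
........................................
........................................
..........###...........................
..........########......................
..........#########.....................
..........#########.....................
...........########.....................
............#######.....................
...............###......................
........................................
........................................
........................................
........................................
........................................
........................................
........................................
[294.39676155 264.61675804] predicted disc centre/collar end [296.34143582 257.06426347] [293.73368767 267.19192548]
```

```bash
python3 -c "
import cv2;i=cv2.imread('pics/piv.png');cv2.imwrite('pics/pivc.png',cv2.resize(i[220:295,255:345],(800,600)[:2] if 0 else (720,600),interpolation=cv2.INTER_CUBIC))"
```

```text
(no output)
```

View pics/pivc.png

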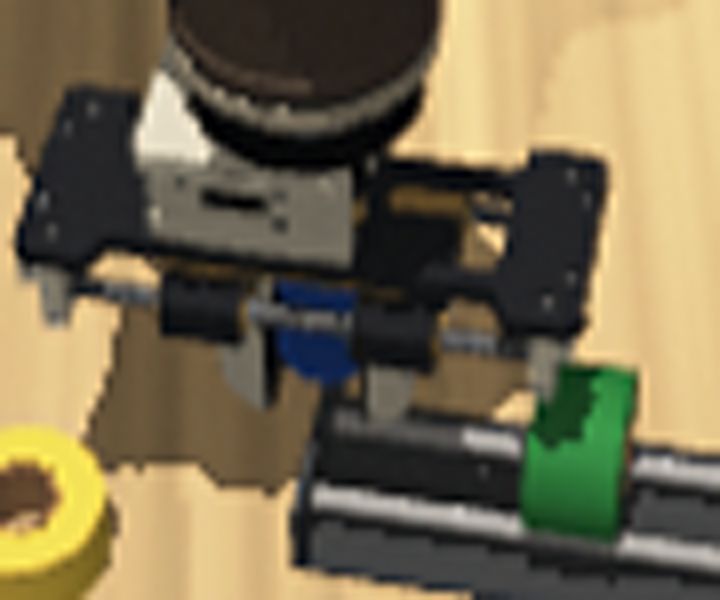

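```bash
python3 - <<'E'
from h import *
i=cv2.imread('pics/piv.png')
np.set_printoptions(linewidth=200)
print(i[253:272,286:304,0])
a=cv2.imread('pics/pre.png')  # earlier, upright: blue levels for reference
print(a[160:236:6,200:290:8,0])
E
```

```text
[[ 21  17  15  15  14  15  22  21  23  30  33  44  41  18  21  20  21  20]
 [ 26  34  45  34  30  22  21  19  16  16  14  16  18  19  18  20  20  18]
 [ 26  60  74  47  72  66  60  50  50  40  29  31  25  23  22  21  18  21]
 [ 28  69  82  30  75  77  73  70  70  68  65  64  63  47  21  22  25  27]
 [ 83  77  73  17  51  66  73  78  79  80  80  78  75  48  17  19  21  21]
 [113 107  98  86  80  43  48  52  58  56  66  70  67  45  32  35  34  16]
 [ 92  80  90  85  82  73  69  93  96  90  88  51  83  40  40  40  41  33]
 [ 76  52  44  49  59  68  58  90  80  84  82  62  82  38  40  41  40  40]
 [ 89  60   9  37  73  67  63  73  59  62  57  55  60  29  32  35  38  40]
 [ 96  81  10  36  84  74  73  74  69  71  66  65  48  20  21  24  27  27]
 [ 94  86   9  30  86  75  72  73  75  74  74  72  52  18  21  21  20  19]
 [ 93  89   6  20  65  81  73  75  74  75  74  73  54  17  20  19  18  19]
 [ 94  89   8  13  39  81  79  75  74  73  73  73  69  49  27  43  29  28]
 [ 95  91  17  14  45  71  76  80  81  78  79  80  81  65  36  85  79  78]
 [ 92  89  24  16  53  63  65  71  73  76  67  65 
[... 289 characters left out ...]
31  39  68  63  59  39  82  93  93]]
[[ 21  68  31  53  70  69  76  48  35  37  39  40]
 [ 25  82  22  64  74  71  67  42  23  24  26  30]
 [ 75  89  33  74  74  76  76  47  18  19  20  20]
 [ 90  88  35  75  74  76  75  61  41  33  23  21]
 [ 90  89  35  76  74  76  75  73  60  86  84  62]
 [ 90  88  35  75  75  76  75  72  60  90  90  71]
 [ 78  88  36  74  75  76  76  72  62  89  88  67]
 [ 61  78  43  75  75  76  74  73  65  90  88  65]
 [ 60  68  73  74  75  77  74  73  67  85  71  64]
 [ 61  63  76  74  74  75  75  74  75  75  60  65]
 [ 61  60  83 117 116  71  72  74  75  65  60  65]
 [ 61  59  73 127 165 148 147 116  69  59  60  66]
 [ 61  58  56  70  90 101  90  79  62  59  59  66]]
```

send_rows:
  steps:
    - [-1, [-0.005, 0, 0], 0]
    - [-1, [-0.01, 0, 0], 0]
    - [-1, [-0.015, 0, 0], 0]
    - [-1, [-0.02, 0, 0], 0]
    - [-1, [-0.02, 0, 0], 0]
    - [-1, [-0.02, 0, 0], 0]
    - [-1, [-0.02, 0, 0], 0]
    - [-1, [-0.02, 0, 0], 0]

```text
time_s: 37.35
tcp_pos: [0.4799, -0.2556, 0.0349]
orientation: [-0.002, 0.78, 0.626, 0.001]
wrist_force: [2.1, 8.3, -6.7]
width: 0.351
grip_force: 30.0
```

```bash
python3 - <<'E'
from plan import *
s=camera("side");cv2.imwrite("pics/piv2.png",s["image"])
np.set_printoptions(linewidth=200,suppress=True,precision=3)
S=state();print(S[0],S[2]["wrist_force"],S[2]["torque"],S[2]["width"])
v=np.array([.218,.976,0]);pe=np.array([.487,-.2309,0]);print((S[0]-pe)@v)
print(s["image"][255:273,286:304,0])
for t in("cap_mid","cap_collar_end"): print(t,[(round(r["p"],2),np.round(px(r["position"]),1).tolist()) for r in pinpoint(t,"side")[:2]])
g=S[0]+[0,0,.019]
print("gp",proj(s,g),"level: mid",proj(s,g+v*.010),"end",proj(s,g-v*.009))
E
```

```text
[ 0.48  -0.256  0.035] [ 2.851  8.738 -6.208] [ 1.898 -0.414  0.025] 0.35270883274300274
-0.025631576619415564
[[ 27  45  45  32  32  20  17  16  16  17  17  16  16  19  22  21  20  19]
 [ 26  66  75  46  71  62  60  51  51  41  29  31  23  23  22  21  19  18]
 [ 40  79  69  40  80  75  75  72  73  68  66  67  63  39  22  23  26  27]
 [ 68  82  53  25  66  64  72  78  78  78  77  77  74  33  18  21  22  22]
 [104 108  92  86  89  81  46  51  56  56  62  66  57  35  32  18  17  16]
 [ 91  77  91  86  83  90  68  93  98  90  94  85  46  39  40  34  35  34]
 [ 86  48  44  49  57  69  55  74  80  86  86  80  57  41  40  41  43  41]
 [ 92  46  14  44  70  66  60  62  59  64  57  55  42  29  32  36  37  38]
 [ 92  44  13  50  82  73  74  74  71  71  68  65  37  20  21  24  27  27]
 [ 92  58  13  51  83  77  74  76  74  75  76  73  42  19  21  19  21  22]
 [ 92  63  12  31  70  81  75  74  74  75  76  70  41  16  20  18  18  19]
 [ 92  66   9  17  57  80  79  76  75  74  76  76  57  50  29  29  29  28]
 [ 93  81   6  19  62  68  71  77  80  80  81  80  62  63  37  81  79  79]
 [ 94  86   8  26  65  62  61  67  70  61  58  51  53  61  39  98  95  94]
 [ 94  89  10  29  66  62  61  61  58  36  32  27  40  46  40  96  94  93]
 [ 96  88  12  45  66  62  61  62  52  30  27  32  30  31  40  95  92  92]
 [ 78  84  32  59  65  61  61  61  45  32  40  67  65  60  45  97  92  91]
 [ 60  66  51  61  63  61  61  60  38  31  49  86  84  78  52  95  93  92]]
cap_mid [(0.55, [296.4, 256.7])]
cap_collar_end [(0.45, [300.1, 261.8])]
gp [294.095 265.522] level: mid [294.827 262.684] end [293.429 268.107]
```

```bash
python3 - <<'E'
from plan import *
plan([((.485,-.2,.1),-12.6,1,-1),((.5695,.06,.108),1.1,2,-1)])
E
```

```text
t 37.5 p [ 0.4799 -0.2555  0.0348] yaw -12.5 q7 0.46 F [ 1.5  9.2 -7.1]
-1 [0.277, -0.035, -0.326] 0.0006
-1 [0.68, 0.064, -0.02] -0.0381
-1 [0.668, 0.145, -0.02] -0.0381
```

send_rows:
  steps:
    - [-1, [0.02, 0, 0], 0]
    - [-1, [0.05, 0, -0.05], 0]
    - [-1, [0.09, -0.01, -0.1], 0]
    - [-1, [0.13, -0.02, -0.15], 0]
    - [-1, [0.17, -0.03, -0.2], 0]
    - [-1, [0.21, -0.035, -0.25], 0]
    - [-1, [0.25, -0.035, -0.3], 0]
    - [-1, [0.277, -0.035, -0.326], 0]

```text
time_s: 38.3
tcp_pos: [0.4862, -0.2027, 0.1024]
orientation: [0.0, 0.78, 0.625, 0.001]
wrist_force: [-0.2, -0.2, -0.0]
width: 0.357
grip_force: 30.0
```

send_rows:
  steps:
    - [-1, [0.085, 0.008, -0.005], -0.005]
    - [-1, [0.17, 0.016, -0.005], -0.01]
    - [-1, [0.255, 0.024, -0.01], -0.014]
    - [-1, [0.34, 0.032, -0.01], -0.019]
    - [-1, [0.425, 0.04, -0.015], -0.024]
    - [-1, [0.51, 0.048, -0.015], -0.029]
    - [-1, [0.595, 0.056, -0.02], -0.033]
    - [-1, [0.68, 0.064, -0.02], -0.038]

```text
time_s: 39.1
tcp_pos: [0.5282, -0.0722, 0.1052]
orientation: [0.0, 0.742, 0.671, 0.0]
wrist_force: [0.2, -0.8, 0.1]
width: 0.357
grip_force: 30.0
```

```bash
python3 - <<'E'
from plan import *
s=camera("side");t=camera("top");cv2.imwrite("pics/mid_s.png",s["image"]);cv2.imwrite("pics/mid_t.png",t["image"])
np.set_printoptions(linewidth=220,suppress=True,precision=3)
S=state();print(S[0],S[1],S[2]["wrist_force"],S[2]["torque"],S[2]["width"])
g=S[0]+[0,0,.019]; print("gp",proj(s,g),proj(t,g))
for n in("side","top"):
  for q in("cap_mid","cap_collar_end"): print(q,n,[(round(r["p"],2),np.round(px(r["position"]),1).tolist()) for r in pinpoint(q,n)[:2]])
  for m in masks_of("cap_mid",n)[:2]:
    P=np.argwhere(m["pixels"])[:,::-1]; print(round(m["p"],2),len(P),P.mean(0),P.min(0),P.max(0))
u,w=map(int,proj(s,g)); print(u-12,w-14); print(s["image"][w-14:w+16,u-12:u+14,0])
E
```

```text
[ 0.529 -0.07   0.105] -5.543112194443747 [ 0.743 -0.211 -0.252] [-0.086  0.023  0.022] 0.3525286187768238
gp [308.81  201.127] [326.196 203.596]
cap_mid side [(0.52, [307.6, 195.7])]
cap_collar_end side [(0.46, [309.1, 201.4]), (0.17, [376.4, 192.9])]
cap_mid top []
cap_collar_end top []
0.57 329 [176.927 279.854] [166 271] [188 289]
296 187
[[ 18  18  18  17  16  17  16  17  15  15  16  15  13  14  14  15  15  16  16  18  18  18  20  23  21  23]
 [ 31  29  31  29  29  27  29  25  25  23  24  23  23  23  23  22  22  20  22  19  22  22  22  22  22  17]
 [ 28  28  28  29  28  28  30  48  56  61  59  57  56  52  51  49  50  48  46  32  24  27  26  26  21  19]
 [ 22  18  19  18  17  19  29  72  75  76  77  75  73  70  70  72  73  73  69  33  19  20  21  21  18  18]
 [ 33  33  32  33  32  34  48  76  75  73  74  71  71  72  72  73  73  78  76  39  31  32  32  33  32  32]
 [ 40  41  41  39  40  41  61  93  85  82  82  68  61  48  48  51  53  56  58  39  37  37  39  39  38  39]
 [ 28  28  29  30  29  31  54  83  85  82  89  81  80  76  78  80  87  88  79  35  38  38  40  39  39  40]
 [ 20 
[... 1755 characters left out ...]
  61  64  63  65  67  64  64  61  57  60  60  59  57  55]
 [ 54  51  51  56  60  62  60  58  55  54  53  55  60  65  64  65  67  66  64  58  58  59  62  59  57  55]
 [ 53  52  52  53  58  62  60  55  56  54  55  55  59  64  64  66  66  65  64  58  58  59  60  58  56  57]
 [ 53  52  52  55  59  61  60  57  56  55  53  54  58  64  64  65  66  67  63  59  58  58  61  59  57  55]
 [ 52  54  54  56  59  62  61  56  55  55  54  56  59  65  63  66  66  67  63  61  57  59  61  58  56  55]
 [ 54  53  54  55  58  62  61  57  56  54  55  54  58  65  65  65  66  67  62  61  58  60  60  58  57  54]
 [ 54  53  53  55  57  61  61  58  56  53  53  55  58  64  64  65  66  66  63  60  58  59  60  59  56  54]]
```

The pixels resolve it: light shows through the bore, and the collar-end ellipse is centred at (309.5,198.8). So the collar still points up about 26°. I'll press the disc rim down on the top edge of the cradle plate, fingers straddling, to turn it level.

```bash
python3 - <<'E'
from plan import *
plan([((.4795,-.2640,.062),-12.6,1,-1)])
E
```

```text
t 39.5 p [ 0.5275 -0.0746  0.1052] yaw -5.91 q7 0.15 F [-0.2  0.3 -0.4]
-1 [-0.967, -0.141, 0.216] 0.0372
```

send_rows:
  steps:
    - [-1, [-0.13, -0.02, 0], 0.006]
    - [-1, [-0.26, -0.04, 0], 0.011]
    - [-1, [-0.39, -0.06, 0.03], 0.017]
    - [-1, [-0.52, -0.08, 0.06], 0.022]
    - [-1, [-0.65, -0.1, 0.1], 0.028]
    - [-1, [-0.78, -0.12, 0.14], 0.033]
    - [-1, [-0.9, -0.135, 0.17], 0.037]
    - [-1, [-0.967, -0.141, 0.19], 0.037]

```text
time_s: 40.3
tcp_pos: [0.4787, -0.266, 0.0669]
orientation: [0.0, 0.781, 0.625, -0.001]
wrist_force: [-0.0, 0.3, -0.0]
width: 0.354
grip_force: 30.0
```

send_rows:
  steps:
    - [-1, [0, 0, 0.005], 0]
    - [-1, [0, 0, 0.01], 0]
    - [-1, [0, 0, 0.015], 0]
    - [-1, [0, 0, 0.02], 0]
    - [-1, [0, 0, 0.025], 0]
    - [-1, [0, 0, 0.03], 0]
    - [-1, [0, 0, 0.035], 0]
    - [-1, [0, 0, 0.04], 0]

```text
time_s: 41.1
tcp_pos: [0.4802, -0.2631, 0.0591]
orientation: [0.0, 0.78, 0.626, 0.0]
wrist_force: [1.1, 0.3, -0.1]
width: 0.355
grip_force: 30.0
```

send_rows:
  steps:
    - [-1, [0, 0, 0.008], 0]
    - [-1, [0, 0, 0.016], 0]
    - [-1, [0, 0, 0.024], 0]
    - [-1, [0, 0, 0.032], 0]
    - [-1, [0, 0, 0.04], 0]
    - [-1, [0, 0, 0.047], 0]
    - [-1, [0, 0, 0.054], 0]
    - [-1, [0, 0, 0.06], 0]

```text
time_s: 41.9
tcp_pos: [0.4801, -0.2632, 0.047]
orientation: [-0.0, 0.78, 0.626, 0.0]
wrist_force: [0.3, 0.7, -0.6]
width: 0.354
grip_force: 30.0
```

send_rows:
  steps:
    - [-1, [0, 0, 0.005], 0]
    - [-1, [0, 0, 0.01], 0]
    - [-1, [0, 0, 0.015], 0]
    - [-1, [0, 0, 0.02], 0]
    - [-1, [0, 0, 0.025], 0]
    - [-1, [0, 0, 0.03], 0]
    - [-1, [0, 0, 0.035], 0]
    - [-1, [0, 0, 0.04], 0]

```text
time_s: 42.7
tcp_pos: [0.4801, -0.2666, 0.0407]
orientation: [0.002, 0.78, 0.625, -0.0]
wrist_force: [-5.4, -7.5, 17.6]
width: 0.353
grip_force: 30.1
```

send_rows:
  steps:
    - [-1, [0, 0, 0.006], 0]
    - [-1, [0, 0, 0.012], 0]
    - [-1, [0, 0, 0.018], 0]
    - [-1, [0, 0, 0.022], 0]
    - [-1, [0, 0, 0.026], 0]
    - [-1, [0, 0, 0.03], 0]
    - [-1, [0, 0, 0.03], 0]
    - [-1, [0, 0, 0.03], 0]

```text
time_s: 43.5
tcp_pos: [0.4815, -0.2691, 0.0357]
orientation: [0.005, 0.781, 0.625, -0.0]
wrist_force: [-4.0, -13.9, 19.0]
width: 0.354
grip_force: 30.2
```

```bash
python3 - <<'E'
from plan import *
s=camera("side");cv2.imwrite("pics/pr_s.png",s["image"])
np.set_printoptions(linewidth=220,suppress=True,precision=3)
S=state();print(S[0],S[1],S[2]["wrist_force"],S[2]["width"])
g=S[0]+[0,0,.019]; print("gp",proj(s,g))
u,w=map(int,proj(s,g)); print(u-9,w-14); print(s["image"][w-14:w+10,u-9:u+12,0])
for q in("cap_mid","cap_collar_end"): print(q,[(round(r["p"],2),np.round(px(r["position"]),1).tolist()) for r in pinpoint(q,"side")[:2]])
E
```

```text
[ 0.481 -0.269  0.036] -12.703331512772872 [ -2.932 -13.51   19.004] 0.35563020931478984
gp [294.716 269.292]
285 255
[[ 81  84  97  96  96  96  95  94  96  95  95  94  97  91  34  17  18  18  20  18  19]
 [ 44  43  55  55  60  61  71  82  83  81  83  97  98  90  21  17  19  19  18  20  20]
 [ 19  18  17  15  22  23  34  44  43  42  44  55  57  59  17  20  21  20  17  19  19]
 [ 32  29  21  22  18  16  14  14  14  14  17  16  16  25  19  19  18  20  22  23  32]
 [ 27  24  36  71  58  56  50  41  32  30  20  17  17  18  18  21  20  20  19  21  28]
 [ 30  25  62  85  48  68  71  69  66  67  64  63  53  53  41  24  26  25  21  22  26]
 [ 28  32  64  69  18  52  76  77  79  79  79  79  76  73  56  19  21  21  20  22  21]
 [ 42  87  86  92  62  32  53  56  61  68  69  80  79  79  54  33  35  33  19  18  17]
 [ 59  86 107  89 101  94  93  90  87  84  75  51  49  54  43  41  41  41  33  34  34]
 [ 45  59  82  66  87  82  91  87  81 104  81  89  95  90  37  41  40  41  41  40  42]
 [ 35  83  79  31  47  64  67  56  53  78  65  86  82  87  33  41  41  41  41  40  41]
 [ 42  98  86   8  34  79
[... 503 characters left out ...]
 93  91  43  13  45  63  61  60  42  35  55  83  83  81  58  77  96  95  94  95]
 [ 89  95  91  44  18  60  64  62  58  31  29  44  75  77  85  60  62  95  92  93  93]
 [ 70  90  93  45  24  65  63  62  54  29  29  33  45  46  53  41  55  95  93  93  93]
 [ 59  69  82  68  40  64  63  59  40  29  28  29  29  31  28  27  58  95  94  94  93]
 [ 59  57  64  66  54  62  63  60  38  30  28  29  31  30  30  27  59  97  93  73  72]
 [ 60  56  55  57  58  62  61  52  33  31  29  33  32  32  30  33  62  74  57  42  40]
 [ 59  56  56  56  60  63  61  49  31  28  29  31  31  32  33  33  45  42  27  29  31]]
cap_mid [(0.58, [296.0, 260.9])]
cap_collar_end [(0.41, [295.5, 268.7]), (0.37, [279.3, 348.8])]
```

send_rows:
  steps:
    - [-1, [-0.02, 0, 0], 0]
    - [-1, [-0.04, 0, 0], 0]
    - [-1, [-0.06, 0, 0.004], 0]
    - [-1, [-0.08, 0, 0.008], 0]
    - [-1, [-0.1, 0, 0.01], 0]
    - [-1, [-0.12, 0, 0.01], 0]
    - [-1, [-0.14, 0, 0.01], 0]
    - [-1, [-0.15, 0, 0.01], 0]

```text
time_s: 44.45
tcp_pos: [0.4732, -0.293, 0.031]
orientation: [-0.0, 0.78, 0.626, -0.0]
wrist_force: [0.9, 1.8, 2.2]
width: 0.356
grip_force: 30.0
```

```bash
python3 - <<'E'
from plan import *
s=camera("side");cv2.imwrite("pics/pr_s2.png",s["image"])
np.set_printoptions(linewidth=220,suppress=True,precision=3)
S=state();print(S[0],S[1],S[2]["wrist_force"],S[2]["width"])
g=S[0]+[0,0,.019]; print("gp",proj(s,g))
u,w=map(int,proj(s,g)); print(u-9,w-14); print(s["image"][w-14:w+10,u-9:u+12,0])
for q in("cap_mid","cap_collar_end"): print(q,[(round(r["p"],2),np.round(px(r["position"]),1).tolist()) for r in pinpoint(q,"side")[:2]])
E
```

```text
[ 0.473 -0.293  0.031] -12.513108874518709 [0.047 1.011 2.847] 0.35129966120268596
gp [291.863 277.6  ]
282 263
[[95 97 97 96 96 97 97 96 96 97 95 96 95 93 63 15 19 18 21 20 20]
 [80 84 84 97 97 98 97 98 95 96 97 96 98 96 65 17 19 20 20 19 21]
 [42 43 45 55 56 62 63 75 84 84 82 85 99 96 43 16 19 19 19 19 19]
 [18 18 15 14 18 23 23 33 44 43 42 44 59 61 23 19 21 20 19 20 18]
 [30 30 25 34 22 19 16 14 13 13 18 14 17 25 18 21 20 21 21 22 22]
 [37 24 36 75 54 32 51 52 42 31 30 22 18 19 16 19 18 20 20 21 22]
 [38 34 62 85 43 40 73 76 72 67 69 67 65 55 52 20 25 26 25 21 21]
 [30 45 62 72 17 39 79 80 80 81 81 83 81 79 72 17 21 23 23 24 22]
 [42 96 92 89 80 35 52 56 56 63 71 72 83 82 67 32 33 18 19 19 23]
 [46 89 84 94 90 91 97 94 92 88 83 46 53 53 51 40 41 32 16 21 36]
 [44 66 56 61 61 91 82 87 87 84 93 83 94 95 51 39 41 40 35 37 41]
 [36 89 78 21 31 78 61 62 57 57 70 65 78 78 41 41 42 42 42 43 40]
 [41 99 92 18 24 85 73 72 71 69 72 67 69 59 22 30 32 33 32 36 39]
 [66 98 91 22 19 65 81 79 80 80 80 81 79 72 21 20 23 22 23 25 27]
 [90 96 91 26 10 32 71 77 81 81 80 81 80 75 28 21 22 21 20 21 22]
 [94 95 92 38  9 20 61 64 72 78 78 82 82 79 32 19 20 19 17 20 20]
 [93 94 92 44 10 25 59 59 66 65 52 52 51 49 30 26 46 62 58 41 31]
 [93 95 93 45 15 35 59 60 64 61 32 29 42 46 32 33 57 92 90 83 81]
 [95 95 92 46 14 45 59 59 64 55 31 33 65 76 67 64 46 98 95 94 96]
 [80 92 93 59 18 55 59 59 64 53 32 38 82 85 85 81 37 97 94 94 95]
 [66 74 85 65 28 59 58 60 62 42 31 32 58 58 67 71 39 97 94 94 95]
 [64 63 69 68 50 57 57 59 63 36 28 30 31 34 40 42 39 98 96 93 74]
 [64 62 62 62 57 58 57 59 62 37 29 29 31 32 30 32 46 98 75 71 42]
 [63 63 62 60 57 58 58 59 62 39 31 30 30 33 32 32 36 61 41 41 30]]
cap_mid [(0.55, [289.4, 269.6])]
cap_collar_end [(0.51, [291.6, 275.7])]
```

```bash
python3 - <<'E'
from plan import *
plan([((.5,-.17,.096),-8,1,-1),((.5695,.03,.096),1.1,1,-1)])
E
```

```text
t 44.6 p [ 0.4733 -0.293   0.0312] yaw -12.5 q7 0.53 F [-1.3 -0.8  3.7]
-1 [0.63, -0.003, -0.324] -0.025
-1 [1.039, 0.205, -0.0] -0.0506
```

send_rows:
  steps:
    - [-1, [0, 0, -0.1], 0]
    - [-1, [0.03, 0, -0.22], -0.003]
    - [-1, [0.12, 0, -0.3], -0.006]
    - [-1, [0.22, 0, -0.324], -0.01]
    - [-1, [0.32, 0, -0.324], -0.014]
    - [-1, [0.43, 0, -0.324], -0.018]
    - [-1, [0.53, 0, -0.324], -0.022]
    - [-1, [0.63, -0.003, -0.324], -0.025]

```text
time_s: 45.4
tcp_pos: [0.5001, -0.1687, 0.0957]
orientation: [0.0, 0.754, 0.656, -0.0]
wrist_force: [-0.4, -0.3, -0.7]
width: 0.356
grip_force: 30.0
```

send_rows:
  steps:
    - [-1, [0.12, 0.025, 0], -0.006]
    - [-1, [0.24, 0.05, 0], -0.013]
    - [-1, [0.36, 0.075, 0], -0.019]
    - [-1, [0.48, 0.1, 0], -0.025]
    - [-1, [0.6, 0.125, 0], -0.031]
    - [-1, [0.72, 0.15, 0], -0.038]
    - [-1, [0.84, 0.175, 0], -0.044]
    - [-1, [0.96, 0.2, 0], -0.05]

```text
time_s: 46.2
tcp_pos: [0.5665, 0.0159, 0.0956]
orientation: [0.0, 0.701, 0.714, -0.0]
wrist_force: [-0.5, 0.6, -0.1]
width: 0.355
grip_force: 30.0
```

```bash
python3 - <<'E'
from plan import *
s=camera("side");cv2.imwrite("pics/m2.png",s["image"])
np.set_printoptions(linewidth=220,suppress=True,precision=3)
S=state();print(S[0],S[1],S[2]["wrist_force"],S[2]["width"])
g=S[0]+[0,0,.019]; print("gp",proj(s,g))
u,w=map(int,proj(s,g)); print(u-9,w-14); print(s["image"][w-14:w+10,u-9:u+12,0])
for q in("cap_mid","cap_collar_end"): print(q,[(round(r["p"],2),np.round(px(r["position"]),1).tolist()) for r in pinpoint(q,"side")[:2]])
for h in(0,.006,.012):
  a=g+[0,0,h]; print(h,"axis above pivot; end/far-end px, level, end 9 out:",proj(s,a-[0,.009,0]),proj(s,a+[0,.029,0]), "17up",proj(s,a+[0,-.009,.017]),"17down",proj(s,a+[0,-.009,-.017]))
E
```

```text
[0.568 0.021 0.096] 1.4010484543806603 [2.41  4.138 0.401] 0.3558897739863496
gp [319.917 183.006]
310 169
[[31 29 27 28 27 27 24 22 21 22 16 16 17 16 14 15 15 17 17 18 17]
 [16 15 16 16 16 16 17 18 16 17 19 18 19 19 21 22 23 24 26 25 26]
 [28 29 30 30 31 30 33 34 35 35 38 39 40 43 44 42 38 23 24 24 25]
 [29 27 29 27 29 47 66 65 64 64 66 66 67 67 68 67 44 14 19 20 24]
 [21 17 20 17 27 58 74 73 74 73 73 73 73 73 77 74 51 31 32 32 34]
 [32 32 32 32 36 53 68 69 64 56 57 54 54 55 55 55 48 45 38 40 39]
 [38 38 38 37 36 48 92 90 94 87 85 77 64 61 60 66 65 44 30 28 28]
 [26 26 25 25 24 37 74 72 73 68 66 65 55 53 52 58 57 31 20 19 20]
 [18 19 19 19 19 35 60 60 61 58 59 61 59 61 58 37 51 34 18 17 18]
 [17 19 18 19 20 37 70 71 71 70 72 72 71 72 66 28 50 40 15 17 19]
 [17 15 17 15 20 44 74 74 72 71 73 73 72 73 68 26 44 54 31 33 36]
 [47 48 56 55 47 42 75 73 73 72 72 71 71 71 70 33 40 81 74 75 77]
 [78 80 82 82 68 40 74 71 72 73 72 71 71 69 69 35 43 90 88 87 87]
 [84 87 88 86 73 38 71 70 71 72 71 71 71 70 68 35 47 89 86 86 85]
 [85 86 86 86 72 39 72 70 71 72 71 71 69 72 69 27 50 89 86 86 85]
 [8
[... 409 characters left out ...]
 35 62 60 59 59 60 60 59 60 57 37 66 77 61 56 58]
 [65 64 66 71 67 50 62 60 59 58 60 58 59 59 59 52 61 60 56 56 58]
 [64 65 64 64 63 56 60 61 58 59 58 58 58 59 60 58 59 56 55 56 58]]
cap_mid [(0.62, [320.2, 178.2])]
cap_collar_end [(0.47, [324.4, 284.8]), (0.4, [325.0, 184.5])]
0 axis above pivot; end/far-end px, level, end 9 out: [320.08  184.878] [319.401 177.099] 17up [320.154 180.893] 17down [320.008 188.792]
0.006 axis above pivot; end/far-end px, level, end 9 out: [320.106 183.48 ] [319.424 175.706] 17up [320.18  179.469] 17down [320.033 187.419]
0.012 axis above pivot; end/far-end px, level, end 9 out: [320.132 182.073] [319.447 174.304] 17up [320.206 178.035] 17down [320.059 186.037]
```

```bash
python3 - <<'E'
from h import *
np.set_printoptions(linewidth=220)
i=cv2.imread("pics/m2.png").astype(int)
for r in range(176,190): print(r,i[r,314:327].tolist() if 0 else " ".join("%3d/%2d/%2d"%tuple(p) for p in i[r,315:326]))
j=cv2.imread("pics/mid_s.png").astype(int)
print("earlier")
for r in range(189,206): print(r," ".join("%3d/%2d/%2d"%tuple(p) for p in j[r,303:316]))
E
```

```text
176  37/45/48  74/78/80  72/76/78  73/77/78  68/73/75  66/69/70  65/67/69  55/57/58  53/53/54  52/53/53  58/57/56
177  35/35/35  60/42/35  60/39/32  61/39/32  58/36/27  59/34/25  61/36/28  59/34/25  61/34/24  58/33/23  37/32/29
178  37/31/29  70/31/13  71/32/14  71/33/15  70/32/12  72/33/14  72/32/14  71/33/14  72/32/13  66/29/12  28/22/20
179  44/28/21  74/33/14  74/34/15  72/33/14  71/33/13  73/34/15  73/34/15  72/34/14  73/33/15  68/31/13  26/21/17
180  42/22/11  75/34/14  73/34/15  73/34/17  72/33/16  72/34/16  71/31/14  71/33/14  71/33/15  70/32/13  33/21/15
181  40/19/ 9  74/33/14  71/32/14  72/33/14  73/34/16  72/33/15  71/33/15  71/33/15  69/31/13  69/31/13  35/21/15
182  38/18/ 8  71/31/13  70/32/14  71/32/15  72/34/16  71/33/15  71/32/15  71/33/15  70/33/16  68/29/11  35/24/18
183  39/18/ 8  72/32/13  70/32/16  71/34/15  72/33/16  71/32/14  71/33/15  69/31/13  72/31/14  69/30/11  27/20/17
184  38/19/11  74/33/14  72/32/13  71/31/14  72/32/14  72/33/15  72/33/15  73/34/15  75/37/19  86/62/49  27/27/27
185  32/24/22  66/44/33  72/35/16  75/34/15  74/32/12  74/33/13  73/33/14 
[... 2132 characters left out ...]
  57/31/21  52/61/64
201  20/17/17  53/26/12  77/35/14  69/30/12  69/31/14  69/31/14  68/32/14  69/32/15  69/31/14  67/30/12  71/31/11  57/31/20  52/61/65
202  19/21/22  39/37/40  74/43/30  75/33/13  71/33/15  69/31/13  68/31/14  69/32/15  70/32/14  74/32/12  76/36/21  69/65/66  52/59/63
203  20/23/26  34/47/56  63/68/77  72/42/30  75/31/ 9  73/30/10  74/31/12  74/31/11  76/33/13  73/43/31  69/66/69  57/72/82  52/58/60
204  22/25/27  36/51/63  55/81/100  60/71/83  67/60/63  72/55/51  73/48/37  72/55/47  71/60/60  70/87/104  64/90/108  45/67/81  52/57/59
205  25/28/32  41/60/73  55/81/101  54/80/99  56/80/96  63/84/100  65/84/99  66/88/104  67/90/109  66/101/124  64/96/117  46/66/80  53/57/59
```

The flat lower rim (row 186, no light through the bore) says the collar is now about level, with the axis about 8 mm above the grasp point. Approaching the spindle with force checks.

send_rows:
  steps:
    - [-1, [0.05, 0.005, -0.01], 0]
    - [-1, [0.11, 0.01, -0.01], 0]
    - [-1, [0.17, 0.012, -0.01], 0]
    - [-1, [0.23, 0.014, -0.01], 0]
    - [-1, [0.29, 0.015, -0.01], 0]
    - [-1, [0.35, 0.016, -0.01], 0]
    - [-1, [0.4, 0.016, -0.01], 0]
    - [-1, [0.43, 0.016, -0.01], 0]

```text
time_s: 47.15
tcp_pos: [0.568, 0.1028, 0.0979]
orientation: [-0.0, 0.7, 0.714, 0.0]
wrist_force: [0.6, -0.6, -1.0]
width: 0.358
grip_force: 30.0
```

send_rows:
  steps:
    - [-1, [0.01, 0, 0], 0]
    - [-1, [0.02, 0, 0], 0]
    - [-1, [0.03, 0, 0], 0]
    - [-1, [0.04, 0, 0], 0]
    - [-1, [0.05, 0, 0], 0]
    - [-1, [0.055, 0, 0], 0]
    - [-1, [0.06, 0, 0], 0]
    - [-1, [0.06, 0, 0], 0]

```text
time_s: 47.95
tcp_pos: [0.5692, 0.1112, 0.0983]
orientation: [0.001, 0.702, 0.713, 0.0]
wrist_force: [3.5, -5.2, 0.4]
width: 0.353
grip_force: 30.0
```

```bash
python3 - <<'E'
from plan import *
np.set_printoptions(suppress=True,precision=3)
S=state();print(S[2]["time_s"],S[0],S[1],S[2]["wrist_force"],S[2]["torque"])
s=camera("side");cv2.imwrite("pics/ins1.png",s["image"])
i=s["image"].astype(int);u,w=map(int,proj(s,S[0]+[0,0,.019]));print(u,w)
for r in range(w-8,w+10): print(r," ".join("%3d/%2d"%(p[0],p[2]) for p in i[r,u-7:u+8]))
E
```

```text
47.95 [0.569 0.111 0.098] 0.8893439071324083 [ 3.454 -5.192  0.361] [-1.281 -0.671 -0.152]
318 164
156  20/20  21/20  21/22  33/44  67/72  73/78  76/82  70/69  53/51  47/45  48/44  48/46  51/47  43/46  55/70
157  19/18  18/17  17/19  27/32  65/29  62/28  63/29  63/20  61/18  62/20  62/19  60/18  56/18  25/24  54/69
158  18/16  18/15  18/17  32/20  74/13  72/13  72/13  71/13  72/14  72/14  71/14  71/13  64/11  29/26  62/76
159  17/13  27/28  24/26  27/11  73/15  71/14  72/14  71/14  73/17  72/15  72/15  72/15  66/14  23/21  55/67
160  70/84  73/88  68/85  28/24  73/13  73/16  72/16  71/14  72/16  72/16  71/16  72/16  69/13  30/19  51/63
161  87/106  88/107  82/102  31/27  75/13  72/16  71/14  71/15  71/15  71/14  69/14  70/15  71/14  37/20  53/64
162  84/102  87/105  81/100  31/27  74/11  70/14  71/15  72/16  70/14  71/15  69/14  69/15  69/13  38/20  52/63
163  84/102  86/104  82/101  30/26  74/12  70/16  69/13  71/15  71/15  71/14  70/16  70/13  69/14  27/18  51/63
164  84/102  86/104  81/101  31/26  76/13  70/13  70/15  70/14  71/14  71/15  71/13  72/15  65/16  21/22  53/64
165  85/
[... 285 characters left out ...]
52/45  60/58 102/105  94/95  30/33  66/80
168  86/104  86/105  81/98  42/44 118/120  92/94  46/48  48/50  47/49  48/50  53/54  82/83  75/77  28/29  68/82
169  81/97  86/105  82/99  30/33  79/80  74/75  46/46  47/48  48/49  47/48  48/49  48/48  45/45  30/32  70/84
170  61/68  77/90  84/102  27/29  49/48  47/47  48/49  48/49  49/50  48/49  48/48  48/49  46/46  34/36  70/84
171  49/49  58/63  67/77  41/45  49/49  49/50  48/48  48/49  49/49  49/50  49/50  48/49  49/50  44/44  56/61
172  49/49  49/49  52/54  48/49  50/50  49/49  48/49  49/50  48/49  49/50  48/49  50/50  50/50  49/50  49/50
173  50/51  50/49  49/49  50/50  49/50  50/50  49/50  49/50  49/50  49/49  49/50  50/50  50/49  49/50  50/51
```

send_rows:
  steps:
    - [-1, [-0.005, 0.004, 0], 0]
    - [-1, [-0.005, 0.008, 0], 0]
    - [-1, [-0.005, 0.01, 0], 0]
    - [-1, [0.005, 0.01, 0], 0]
    - [-1, [0.015, 0.01, 0], 0]
    - [-1, [0.022, 0.01, 0], 0]
    - [-1, [0.03, 0.01, 0], 0]
    - [-1, [0.03, 0.01, 0], 0]

```text
time_s: 48.8
tcp_pos: [0.5699, 0.1199, 0.098]
orientation: [-0.0, 0.701, 0.714, 0.0]
wrist_force: [1.4, -0.9, 0.6]
width: 0.353
grip_force: 30.0
```

```bash
python3 - <<'E'
from plan import *
np.set_printoptions(suppress=True,precision=3)
S=state();print(S[2]["time_s"],S[0],S[1],S[2]["wrist_force"],S[2]["torque"])
E
```

```text
48.8 [0.57  0.12  0.098] 1.0552213791134686 [ 1.398 -0.89   0.625] [-0.05  -0.313 -0.062]
```

The tip has entered the bore and the forces have dropped. Continuing.

send_rows:
  steps:
    - [-1, [0.008, 0, 0], 0]
    - [-1, [0.016, 0, 0], 0]
    - [-1, [0.024, 0, 0], 0]
    - [-1, [0.032, 0, 0], 0]
    - [-1, [0.04, 0, 0], 0]
    - [-1, [0.048, 0, 0], 0]
    - [-1, [0.054, 0, 0], 0]
    - [-1, [0.06, 0, 0], 0]

```text
time_s: 49.6
tcp_pos: [0.5698, 0.1314, 0.098]
orientation: [0.0, 0.701, 0.713, 0.0]
wrist_force: [3.5, -5.3, 1.8]
width: 0.356
grip_force: 30.0
```

```bash
python3 - <<'E'
from plan import *
np.set_printoptions(suppress=True,precision=3)
S=state();print(S[2]["time_s"],S[0],S[1],S[2]["wrist_force"],S[2]["torque"])
E
```

```text
49.6 [0.57  0.131 0.098] 1.0201916790789363 [ 3.518 -5.333  1.812] [-0.747 -0.432 -0.152]
```

send_rows:
  steps:
    - [-1, [0.004, 0.005, -0.002], 0]
    - [-1, [0.012, 0.006, -0.003], 0]
    - [-1, [0.02, 0.006, -0.003], 0]
    - [-1, [0.028, 0.006, -0.003], 0]
    - [-1, [0.036, 0.006, -0.003], 0]
    - [-1, [0.044, 0.006, -0.003], 0]
    - [-1, [0.052, 0.006, -0.003], 0]
    - [-1, [0.06, 0.006, -0.003], 0]

```text
time_s: 50.4
tcp_pos: [0.5704, 0.1435, 0.0985]
orientation: [-0.0, 0.701, 0.713, -0.0]
wrist_force: [0.1, -2.3, 2.1]
width: 0.353
grip_force: 30.0
```

```bash
python3 - <<'E'
from plan import *
np.set_printoptions(suppress=True,precision=3)
S=state();print(S[2]["time_s"],S[0],S[1],S[2]["wrist_force"],S[2]["torque"])
E
```

```text
50.4 [0.57  0.144 0.098] 1.032201848173954 [ 0.079 -2.321  2.105] [-0.338  0.045 -0.027]
```

send_rows:
  steps:
    - [-1, [0.012, 0, 0], 0]
    - [-1, [0.024, 0, 0], 0]
    - [-1, [0.036, 0, 0], 0]
    - [-1, [0.05, 0, 0], 0]
    - [-1, [0.064, 0, 0], 0]
    - [-1, [0.078, 0, 0], 0]
    - [-1, [0.09, 0, 0], 0]
    - [-1, [0.1, 0, 0], 0]

```text
time_s: 51.2
tcp_pos: [0.5701, 0.1636, 0.0985]
orientation: [-0.0, 0.701, 0.713, -0.0]
wrist_force: [-0.5, -2.1, 2.9]
width: 0.356
grip_force: 30.0
```

send_rows:
  steps:
    - [-1, [0.008, 0, 0], 0]
    - [-1, [0.016, 0, 0], 0]
    - [-1, [0.024, 0, 0], 0]
    - [-1, [0.032, 0, 0], 0]
    - [-1, [0.04, 0, 0], 0]
    - [-1, [0.046, 0, 0], 0]
    - [-1, [0.05, 0, 0], 0]
    - [-1, [0.05, 0, 0], 0]

```text
time_s: 52.0
tcp_pos: [0.5701, 0.174, 0.0984]
orientation: [-0.0, 0.701, 0.714, 0.0]
wrist_force: [0.2, 0.4, -0.7]
width: 0.353
grip_force: 30.0
```

send_rows:
  steps:
    - [-1, [0.005, 0, 0], 0]
    - [-1, [0.01, 0, 0], 0]
    - [-1, [0.015, 0, 0], 0]
    - [-1, [0.02, 0, 0], 0]
    - [-1, [0.025, 0, 0], 0]
    - [-1, [0.03, 0, 0], 0]
    - [-1, [0.03, 0, 0], 0]
    - [-1, [0.03, 0, 0], 0]

```text
time_s: 52.8
tcp_pos: [0.5698, 0.176, 0.0981]
orientation: [0.001, 0.702, 0.712, -0.002]
wrist_force: [-0.6, -9.6, -1.5]
width: 0.359
grip_force: 30.0
```

```bash
python3 - <<'E'
from plan import *
np.set_printoptions(suppress=True,precision=3,linewidth=200)
S=state();print(S[2]["time_s"],S[0],S[1],S[2]["wrist_force"],S[2]["torque"])
s=camera("side");cv2.imwrite("pics/ins2.png",s["image"])
i=s["image"].astype(int)
print(proj(s,[.569,.175,.136]),proj(s,[.569,.178,.142]))
for r in range(138,165): print(r," ".join("%3d/%3d/%3d"%tuple(p) for p in i[r,310:326]))
E
```

```text
52.8 [0.57  0.176 0.098] 0.8627618312522437 [-0.6   -9.636 -1.496] [-1.944  0.11  -0.203]
[317.723 148.733] [317.693 146.808]
138  15/ 10/  9  14/ 12/ 10  14/ 12/ 10  16/ 19/ 21  18/ 22/ 23  16/ 20/ 22  17/ 20/ 22  16/ 21/ 23  18/ 21/ 23  18/ 23/ 26  20/ 31/ 39  20/ 30/ 36  21/ 31/ 38  23/ 33/ 39  22/ 31/ 39  21/ 32/ 38
139  30/ 55/ 72  30/ 54/ 71  29/ 54/ 71  29/ 55/ 74  27/ 55/ 74  28/ 55/ 73  34/ 49/ 57  33/ 49/ 57  34/ 49/ 58  33/ 50/ 58  33/ 52/ 61  34/ 53/ 62  34/ 53/ 66  25/ 53/ 88  23/ 38/ 47  25/ 40/ 50
140  29/ 51/ 67  29/ 51/ 66  27/ 51/ 65  31/ 50/ 64  55/ 51/ 55  62/ 45/ 48  65/ 44/ 39  64/ 43/ 39  63/ 42/ 37  65/ 44/ 39  64/ 43/ 39  62/ 42/ 37  60/ 44/ 45  32/ 48/ 78  24/ 30/ 33  19/ 25/ 28
141  18/ 23/ 26  19/ 24/ 28  16/ 23/ 27  27/ 24/ 25  72/ 32/ 12  73/ 29/  9  74/ 32/ 10  72/ 31/ 10  75/ 32/ 12  75/ 32/ 11  74/ 32/ 10  76/ 33/ 12  74/ 31/ 14  60/ 37/ 38  38/ 47/ 51  28/ 32/ 35
142  31/ 29/ 28  32/ 29/ 28  30/ 28/ 27  37/ 35/ 33  73/ 64/ 63  71/ 44/ 29  69/ 42/ 29  56/ 29/ 16  56/ 30/ 16  57/ 31/ 18  58/ 33/ 18  54/ 32/ 23  55/ 35/ 24  52/ 33/ 24  33/ 40/ 42  32/ 3
[... 3617 characters left out ...]
/ 51  51/ 52/ 52  51/ 51/ 51  50/ 51/ 50  51/ 52/ 52  50/ 51/ 51  48/ 49/ 49  50/ 51/ 51  50/ 51/ 51  51/ 52/ 51
162  49/ 49/ 49  50/ 50/ 50  50/ 50/ 50  49/ 49/ 49  49/ 49/ 49  51/ 51/ 51  50/ 50/ 50  49/ 50/ 50  49/ 51/ 49  50/ 50/ 50  50/ 50/ 51  51/ 51/ 51  50/ 51/ 51  50/ 49/ 50  50/ 51/ 51  49/ 49/ 49
163  49/ 50/ 50  50/ 51/ 51  50/ 51/ 50  50/ 51/ 51  48/ 49/ 50  50/ 50/ 50  49/ 50/ 49  49/ 49/ 49  50/ 50/ 50  50/ 49/ 50  50/ 51/ 50  50/ 51/ 51  51/ 51/ 51  50/ 50/ 51  51/ 51/ 52  51/ 51/ 52
164  49/ 49/ 50  50/ 50/ 50  49/ 49/ 49  50/ 50/ 50  50/ 50/ 50  49/ 49/ 49  49/ 49/ 49  49/ 49/ 50  50/ 51/ 51  50/ 50/ 49  50/ 50/ 50  50/ 51/ 50  51/ 50/ 51  50/ 51/ 51  51/ 50/ 51  50/ 50/ 50
```

Pressed home at 10 N, and the brass catch shows in front of the collar (318,150). Its upward load vanished, so it has popped up. Releasing and lifting away.

send_rows:
  steps:
    - [1, [0, 0, 0], 0]
    - [1, [0, 0, 0], 0]
    - [1, [0, 0, 0], 0]
    - [1, [0, 0, 0], 0]
    - [1, [0, 0, -0.1], 0]
    - [1, [0, 0, -0.25], 0]
    - [1, [0, 0, -0.4], 0]
    - [1, [0, 0, -0.55], 0]

```text
time_s: 53.65
tcp_pos: [0.5698, 0.1797, 0.2098]
orientation: [-0.0, 0.701, 0.714, 0.0]
wrist_force: [0.7, 0.3, 0.6]
width: 0.985
grip_force: 0.0
```

send_rows:
  steps:
    - [1, [-0.1, -0.1, -0.1], 0]
    - [1, [-0.2, -0.25, -0.1], 0]
    - [1, [-0.3, -0.4, -0.2], 0]
    - [1, [-0.4, -0.55, -0.2], 0]
    - [1, [-0.5, -0.7, -0.2], 0]
    - [1, [-0.6, -0.8, -0.2], 0]
    - [1, [-0.7, -0.9, -0.2], 0]
    - [1, [-0.8, -1, -0.2], 0]

```text
time_s: 54.45
tcp_pos: [0.372, 0.0153, 0.2487]
orientation: [0.0, 0.701, 0.714, 0.0]
wrist_force: [0.2, -0.9, -0.4]
width: 0.999
grip_force: 0.0
```

```bash
python3 - <<'E'
from fit import *
np.set_printoptions(suppress=True,precision=4)
c=camera("top");s=camera("side");cv2.imwrite("pics/fin_t.png",c["image"]);cv2.imwrite("pics/fin_s.png",s["image"])
ax=np.array([-.019,1,0]); root=np.array([.5665,.2815,.1235])
print("expected end px top/side",proj(c,root-.103*ax),proj(s,root-.103*ax),"mid",proj(c,root-.084*ax),proj(s,root-.084*ax))
for q in("cap_mid","cap_collar_end","spindle_root"):
  for n in("top","side"): print(q,n,[(round(r["p"],2),np.round(px(r["position"]),1).tolist()) for r in pinpoint(q,n)[:2]])
t=c["image"].astype(int)
for k in(188,190,192): print(k,[(x,*t[k,x]) for x in range(206,262,1)][::1])
E
```

```text
expected end px top/side [244.6851 189.8183] [317.4786 151.0193] mid [238.4503 189.8747] [317.0859 147.7391]
cap_mid top [(0.53, [241.5, 189.3]), (0.32, [182.7, 278.9])]
cap_mid side [(0.48, [316.6, 149.1])]
cap_collar_end top [(0.6, [247.2, 188.6])]
cap_collar_end side [(0.53, [318.2, 150.4])]
spindle_root top [(0.87, [207.3, 188.1])]
spindle_root side [(0.72, [317.2, 133.7]), (0.69, [317.5, 132.0])]
188 [(206, np.int64(46), np.int64(45), np.int64(44)), (207, np.int64(47), np.int64(48), np.int64(51)), (208, np.int64(86), np.int64(92), np.int64(99)), (209, np.int64(126), np.int64(134), np.int64(143)), (210, np.int64(144), np.int64(153), np.int64(163)), (211, np.int64(147), np.int64(156), np.int64(167)), (212, np.int64(147), np.int64(156), np.int64(167)), (213, np.int64(147), np.int64(156), np.int64(166)), (214, np.int64(147), np.int64(156), np.int64(166)), (215, np.int64(146), np.int64(156), np.int64(166)), (216, np.int64(146), np.int64(155), np.int64(166)), (217, np.int64(146), np.int64(156), np.int64(165)), (218, np.int64(146), np.int64(156), np.int64(166)), (219, np.int64(147), np
[... 7168 characters left out ...]
64(101), np.int64(104), np.int64(109)), (249, np.int64(101), np.int64(105), np.int64(109)), (250, np.int64(102), np.int64(106), np.int64(111)), (251, np.int64(103), np.int64(107), np.int64(112)), (252, np.int64(104), np.int64(106), np.int64(110)), (253, np.int64(101), np.int64(102), np.int64(105)), (254, np.int64(94), np.int64(95), np.int64(98)), (255, np.int64(83), np.int64(84), np.int64(87)), (256, np.int64(73), np.int64(73), np.int64(75)), (257, np.int64(81), np.int64(80), np.int64(80)), (258, np.int64(98), np.int64(97), np.int64(97)), (259, np.int64(102), np.int64(101), np.int64(101)), (260, np.int64(103), np.int64(102), np.int64(102)), (261, np.int64(103), np.int64(102), np.int64(102))]
```

White, orange and cap sit gap-free (top columns 208 to 244), and the catch's full 16 mm length shows beyond the collar (columns 244.6 to 250). The gripper is clear, so I'm handing in.

```bash
python3 -c "
from workcell import *
print(job_done())"
```

```text
the job is handed in; nothing more can be done
None
```

The white roll, the orange roll and the end cap are on the spindle and pressed up against each other, and the brass catch is up behind the cap. I handed the job in at about 54.5 s with the gripper clear; the hand-in gave no verdict.

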